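# Clamp a wire coil holder in a crank-wound vice

### The arm

A 6-joint arm with a two-finger parallel gripper is mounted at the origin on a cart in front of the work surface, level with it; the furniture and walls round the work are solid. World frame = base frame: x ahead of the robot, y to its left, z up, the work surface at z = 0. Lengths are in m, angles in rad, forces in N, time in s.
With the tool pointing down it reaches from about 0.15 to 0.775 m from the base axis. Payload 6.1 kg.
Tool frame: the origin (TCP) lies on the mounting face of the last link; the fingertips stand 173 mm ahead of it and the grasp point (between the pads) lies 155 mm ahead of it; z points along the fingers, y is the direction in which the jaws open and shut (so a half turn about z gives the same grasp; the last joint's range is limited). The gripper opens to 85 mm and grips with 20 to 120 N. Pads are 22 mm wide; open, the fingers measure 114 mm over their backs; the gripper's body (76 mm by 85 mm) begins 54 mm behind the grasp point. The pads swing forward as they close: fully open they stand 13 mm farther back than shut.
Start: joints at [-1.174, 0.126, -0.04, 1.405, 0, 1.571], TCP at [0.203, -0.484, 0.405] pointing down, gripper open.
Joint ranges: [-2.72, 2.72], [-0.95, 1.95], [-1.27, 1.35], [-1.78, 2.02], [-1.46, 1.47], [-3.14, 3.14]. Speed limits (rad/s): [2.39, 2.39, 3.01, 3.14, 3.14, 3.14].

### API

Orientations are given as a 3x3 rotation matrix whose columns are the frame's x, y, z axes.
In Python, from plant import bot, cams, order gives the robot as it stands.
- The arm moves only by the tool send_rows, never from a script. Its argument "targets" is a list of rows, each an object of numbers: "tx", "ty", "tz": the shift along the tool's x, y, z in m; "rx", "ry", "rz": the turn, a rotation vector about the tool's x, y, z in degrees; "claw": the gripper's target within -1 to 1 (fully open at 1, half-way at 0, shut at -1). In form: [{"tx": .., "ty": .., "tz": .., "rx": .., "ry": .., "rz": .., "claw": ..}, ...]. A call has 1 to 10 rows; each row is the pose to reach, as a shift and turn from the pose measured when the call began, along the tool's axes at that moment; what a row does not reach only later rows make up. A row lasts 1/12 s, in which the tool goes at most 41.7 mm and 7.16 degrees, less where a joint would pass 70% of its speed; a pose out of reach is approached as far as the arm can. A call with a gripper value outside its range is refused whole. The fingers move at their own pace and stop on an object; the grip force is fixed at half the most. Time passes only in rows, so rows that repeat a pose let the fingers close. It gives the time, the measured TCP pose, the force and the opening at its end, in the units of the state.
- bot.observe(): the state, without advancing time (a new reading comes with each control period).
- cams.get_image(name): name is "side" or "top" or "wrist"; returns a dict with "image" (400x640x3 uint8, blue, green, red), "intrinsics" (3x3 intrinsics, pixels), "cam_to_world" (4x4, takes a point from camera to world coordinates). Camera axes: x right, y down, z forward; pixel columns grow to the right and rows downward; lengths in m; the calibration is good to about 2 mm. A picture is of the moment at which its call begins. There is no depth.
- order.finish_job(): hands the job in, once; it reports no verdict.
The state is a dict: "t": time; "q": joint angles; "qvel": joint speeds; "tau": joint torques, N m; "position": TCP position; "eef_rot": TCP orientation; "ft_force": force on the tool from outside, world axes, zero at the start; "wrist_torque": the same for the moment, N m; "finger_gap": finger opening in m.
Only numpy, scipy, OpenCV 4.12 (cv2) and the standard library are available. Lean on these libraries where they do the work, as an engineer would, in place of code of your own. Each camera call takes 0.05 s, during which the arm holds its last target.

### The job

A loose wire coil holder lies between the open jaws of the small vice. Take the crank from its stand, fit it fully down on the vice's square shaft without forcing it, and wind it clockwise (seen from above) until the coil is clamped firmly but not crushed. Then lift the crank off and put it back fully down on the post of its stand, leaving the tools lying around where they are.

Things in the scene. Friction and masses are not known exactly. Their poses are not given: they have to be found in the camera images.
- crank_hub (a point): Centre of the removable crank's hub, an upright dark steel bar 24 x 24 mm, 60 mm tall; this point is 40 mm above its underside. x axis: along the crank's arm from hub to knob; z up. The hub's faces are square to x and y; grasp it across the arm (fingers closing along y). Its square socket (13.6 mm wide, 26 mm deep) opens at the underside.
- crank: The whole crank, about 250 g (180 to 350); origin at the centre of the hub's underside, axes as crank_hub. Its flat arm is 14 mm wide and lies 34 to 44 mm above the underside. It starts fully down on the stand's post, its arm to the robot's left within 0.8 rad.
- knob_center (a point): Centre of the crank's upright black round knob, 18 mm in diameter, 42 mm tall, 70 mm from the hub's axis along the arm and 28 mm higher than crank_hub. The knob spins freely on its pin, so it can be gripped firmly and carried round its circle with the hand kept at one yaw.
- shaft_seat (a point): Point on the axis of the vice's upright shaft, on the collar 50 mm above the bench where the crank's underside rests when seated. Above it stand a 12 mm square, 16 mm tall, bevelled on top, then a tapered round pilot, 10 mm across and 8 mm tall, which enters the socket at any angle. z up; the jaws lie towards -y. The square's own angle is unrelated to these axes and differs each time.
- vice: The vice, fixed to the bench; origin on the bench under the shaft, foot 80 x 218 mm, housing 64 x 64 x 46 mm. The square fits the socket at each quarter turn, within about 0.12 rad if centred to 1 mm; else the crank stops 13 to 16 mm short of seated and must be turned under a light press (3 to 8 N; 40 N is forcing it) until it drops. A light touch does not turn the stiff shaft.
- jaw_face (a point): Middle of the moving jaw's gripping face. Winding the shaft clockwise (from above) moves it along the vice's -y, 16 mm per radian. At the knob this takes 4 to 5 N along the circle while the jaw runs free, then about 0.23 N more for each newton on the coil. Left alone, the gearing stays put and holds up to about 18 N on the coil.
- jaw: The moving jaw, steel, 60 mm wide, top 47 mm above the bench, grooved lengthwise for round stock.
- sprung_face (a point): Middle of the gripping face of the opposite jaw, which is alike but backed by springs: it gives 1 mm for each 6 N, 8 mm at most.
- coil_center (a point): Centre of the loose wire coil holder lying between the jaws, 83 mm long (x axis, along the jaws) and 31 mm across; between the jaw faces it takes 24 mm, as it sinks into their grooves. Firmly clamped means 10 to 25 N; 45 N crush it.
- coil: The same coil holder; origin under its middle.
- post_seat (a point): Point on the axis of the crank stand's round post, on its foot (64 x 64 x 12 mm, fixed to the bench), where the crank's underside rests. The post is 11 mm in diameter, 22 mm tall, tapered at the top; the socket fits over it at any yaw.
- cutters: Bystander: side cutters with red sleeves, 154 x 48 x 14 mm, lying on the bench.
- reel: Bystander: solder reel, 54 mm in diameter, 35 mm tall, standing.
- tape: Bystander: green and yellow tape measure, 54 x 63 x 27 mm, lying.

How it is judged:
On the way, in this order (a step that is already met when the one before it is completed fails the run):
1. the crank is seated fully down on the square shaft (within 4 mm) (horizontal distance between crank_hub and shaft_seat below 0.006 m and z of crank_hub in the frame of shaft_seat below 0.044 m), for 0.2 s.
2. with the crank still seated, the jaw grips the coil with at least 10 N (all of step 1 and contact force between jaw and coil above 10 N), for 0.2 s.
At the end, for the whole second after the job is handed in: The coil is still gripped level between the jaws with at least 8 N; the crank is off the vice and back on its stand's post, upright and fully down (within 4 mm in height, 6 mm sideways), at rest (contact force between jaw and coil above 8 N and z of coil_center in the frame of jaw_face between -0.012 and 0.012 m and horizontal distance between crank_hub and post_seat below 0.006 m and z of crank_hub in the frame of post_seat below 0.044 m and angle between crank's own z axis and vertical below 0.12 rad and linear speed of each of crank, coil below 0.02 m/s); the robot touches nothing.
It fails at once if the crank is forced: still on top of the square (more than 14 mm short of seated), it bears on the shaft with more than 40 N (z of crank_hub in the frame of shaft_seat above 0.054 m and contact force between crank and vice above 40 N).
It fails at once if the coil is crushed: the jaw presses it with more than 45 N (contact force between jaw and coil above 45 N).
It fails at once if the cutters, the reel or the tape measure is moved by more than 20 mm (distance of any of cutters, reel, tape from where it was at the start of the episode above 0.02 m).
It also fails if it takes over 72 s, if anything falls off the work surface, if the arm or the gripper's body presses on something with over 40 N, if the wrist force passes 120 N, or if a joint passes its speed limit or range.

## Working session

There is one attempt and no reset: what is moved stays moved. The work goes in short steps, Python scripts to look and compute and a tool call to move; the robot and the scene stay as the last step left them, time stands still between calls to the robot, and variables do not carry over. Pictures are saved under pics/ and viewed, and the job is handed in when it is done.

Besides the shell and the picture viewer there is one more tool, called after "Request:" by a JSON object that holds its "op" and its "data", one argument or row to a line. send_rows: Moves the arm, as the interface text tells. Its arguments: {"type":"object","properties":{"targets":{"type":"array"}},"required":["targets"]}

```bash
ls; mkdir -p pics; python3 - <<'E'
from plant import bot,cams,order
import cv2,numpy as np
s=bot.observe();print(s)
for n in ["side","top","wrist"]:
    c=cams.get_image(n);cv2.imwrite(f"pics/{n}0.png",c["image"]);print(n,c["intrinsics"].tolist(),np.round(c["cam_to_world"],4).tolist())
E
```

```text
pics
{'t': 0.0, 'q': array([-1.17402920e+00,  1.26367221e-01, -4.06228046e-02,  1.40539102e+00,
        9.98645132e-06,  1.57079309e+00]), 'qvel': array([ 1.35931398e-03,  9.62042033e-04,  1.72809485e-03, -5.45455166e-04,
        1.21294663e-03, -7.21969487e-05]), 'tau': array([-3.48040712e-04, -4.35914397e+01,  3.52925527e+01,  1.72404904e-02,
        1.60884383e-04, -4.60375045e-07]), 'position': array([ 0.20282846, -0.4840886 ,  0.40392818]), 'eef_rot': array([[ 9.22313872e-01,  3.86441144e-01, -6.03186188e-04],
       [ 3.86441615e-01, -9.22312708e-01,  1.46546988e-03],
       [ 9.99157255e-06, -1.58471945e-03, -9.99998744e-01]]), 'ft_force': array([0.43364927, 0.41973173, 0.81127487]), 'wrist_torque': array([ 0.01079434,  0.00593009, -0.01933295]), 'finger_gap': 0.08551779085908079}
side [[388.0088931452648, 0.0, 315.7936939932078], [0.0, 388.0088931452648, 196.30314283649173], [0.0, 0.0, 1.0]] [[-0.9016, -0.2052, 0.3808, 0.157], [-0.4326, 0.4267, -0.7943, 0.794], [0.0005, -0.8808, -0.4734, 0.5745], [0.0, 0.0, 0.0, 1.0]]
top [[512.9579464492218, 0.0, 313.9800842979791], [0.0, 512.9579464492218, 199.45851285408006], [0.0, 0.0, 1.0]] [[-0.0185, -0.9963, 0.0845, 0.4222], [-0.9998, 0.0179, -0.0076, -0.0637], [0.0061, -0.0846, -0.9964, 1.5585], [0.0, 0.0, 0.0, 1.0]]
wrist [[303.1636777035037, 0.0, 321.9021761983601], [0.0, 303.1636777035037, 195.40847413289416], [0.0, 0.0, 1.0]] [[0.3852, -0.8815, -0.273, 0.2723], [-0.9228, -0.3685, -0.1124, -0.4549], [-0.0015, 0.2952, -0.9554, 0.3728], [0.0, 0.0, 0.0, 1.0]]
```

View pics/side0.png

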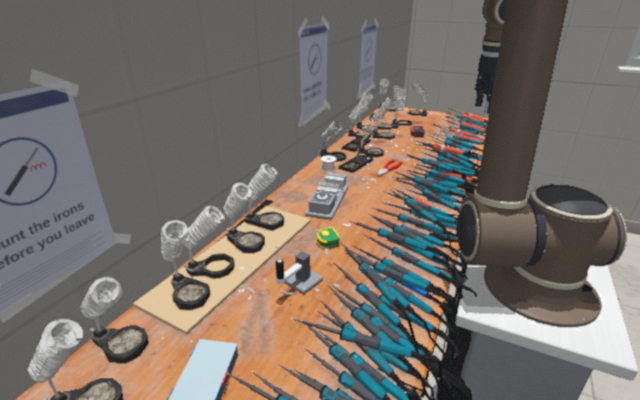

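View pics/top0.png

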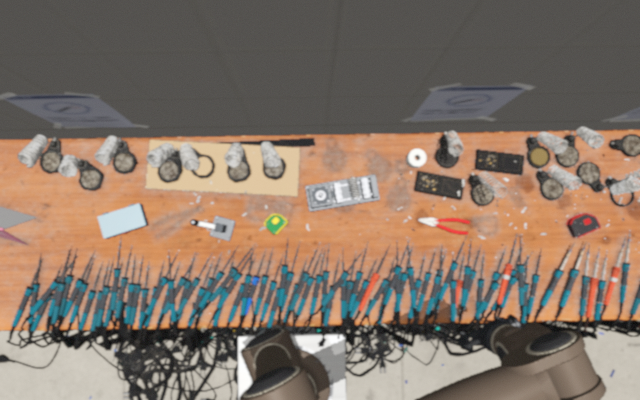

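View pics/wrist0.png

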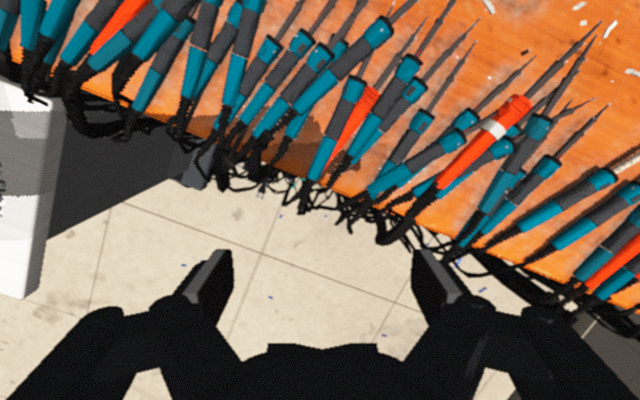

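Top: stand with hub at about (220,228), crank knob to its left (~195,223). The vice is at (342,193) with its shaft near (320,196). The cutters are at (445,225), the reel at (417,157) and the tape at (275,223). I'll zoom in.

```bash
cat > h.py <<'E'
from plant import bot,cams,order
import cv2,numpy as np
def shot(n,name=None,crop=None,scale=1):
    c=cams.get_image(n);im=c["image"]
    if name:
        v=im
        if crop: v=im[crop[1]:crop[3],crop[0]:crop[2]]
        if scale!=1: v=cv2.resize(v,None,fx=scale,fy=scale,interpolation=cv2.INTER_CUBIC)
        cv2.imwrite(f"pics/{name}.png",v)
    return c
def pix2z(c,u,v,z):
    K=np.array(c["intrinsics"]);T=np.array(c["cam_to_world"])
    d=T[:3,:3]@np.linalg.solve(K,[u,v,1.]);o=T[:3,3]
    return o+d*(z-o[2])/d[2]
def proj(c,p):
    K=np.array(c["intrinsics"]);T=np.array(c["cam_to_world"])
    q=T[:3,:3].T@(np.array(p)-T[:3,3]);q=K@q;return q[:2]/q[2]
E
python3 - <<'E'
import cv2
a=cv2.imread("pics/top0.png");cv2.imwrite("pics/top0a.png",cv2.resize(a[165:245,180:280],None,fx=7,fy=7,interpolation=cv2.INTER_CUBIC))
cv2.imwrite("pics/top0b.png",cv2.resize(a[165:225,295:395],None,fx=8,fy=8,interpolation=cv2.INTER_CUBIC))
b=cv2.imread("pics/side0.png");cv2.imwrite("pics/side0a.png",cv2.resize(b[160:310,260:360],None,fx=4,fy=4,interpolation=cv2.INTER_CUBIC))
E
```

```text
(no output)
```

View pics/top0a.png

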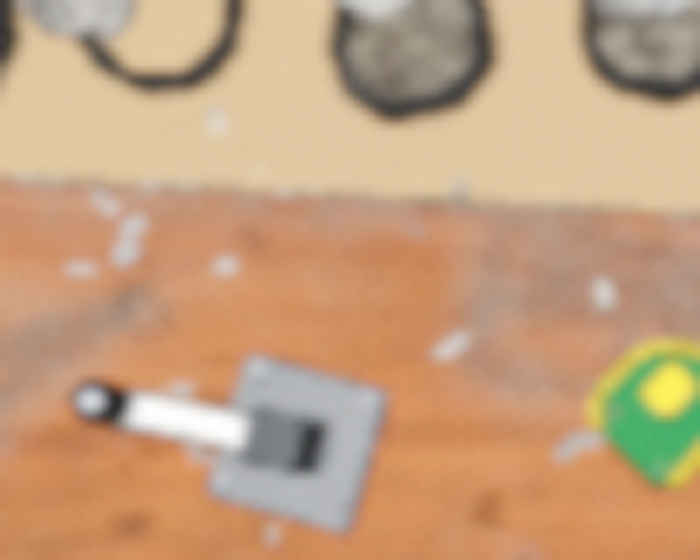

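View pics/top0b.png

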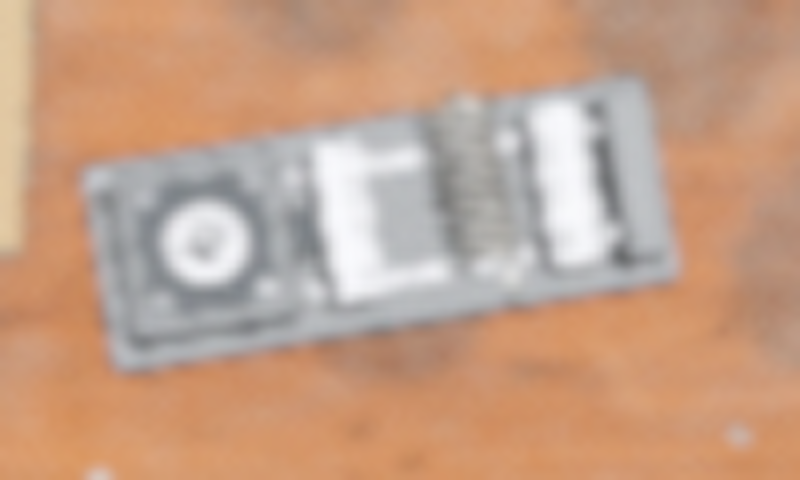

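View pics/side0a.png

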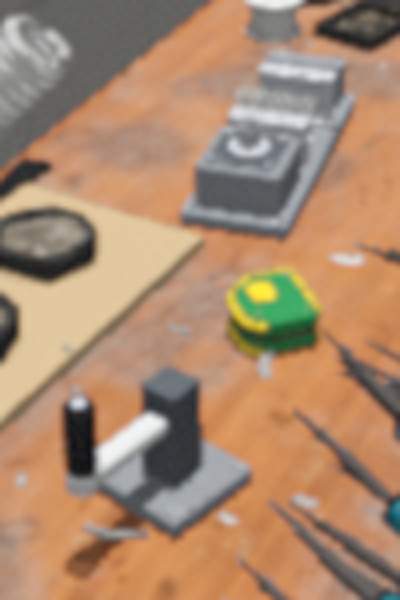

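```bash
python3 - <<'E'
from h import *
c=cams.get_image("top"); s=cams.get_image("side")
def t(u,v,z):print(np.round(pix2z(c,u,v,z),4))
f=lambda x,y,k,x0,y0,z:t(x/k+x0,y/k+y0,z)
for p in [(250,355),(388,388),(345,533),(210,490),(298,441)]: f(*p,7,180,165,.012)
print('hub');f(275,440,7,180,165,.072);print('knob');f(95,400,7,180,165,.101)
print('collar');f(207,240,8,295,165,.05)
print('vice corners')
for p in [(85,172),(640,78),(680,275),(118,368)]: f(*p,8,295,165,.008)
print('jaws');f(345,222,8,295,165,.047);f(475,185,8,295,165,.031);f(565,182,8,295,165,.047)
print('side hub',pix2z(s,260+172/4,160+380/4,.072), 'knob',pix2z(s,260+77/4,160+397/4,.101),'collar',pix2z(s,260+248/4,160+145/4,.05))
E
```

```text
[0.5095 0.2214 0.012 ]
[0.4942 0.1622 0.012 ]
[0.4323 0.1809 0.012 ]
[0.4518 0.2387 0.012 ]
[0.4721 0.2009 0.012 ]
hub
[0.4708 0.2001 0.072 ]
knob
[0.4873 0.2678 0.101 ]
collar
[ 0.563  -0.0959  0.05  ]
vice corners
[ 0.5936 -0.051   0.008 ]
[ 0.6259 -0.263   0.008 ]
[ 0.5503 -0.2761  0.008 ]
[ 0.5188 -0.0622  0.008 ]
jaws
[ 0.569  -0.1472  0.047 ]
[ 0.5836 -0.1971  0.031 ]
[ 0.5824 -0.2291  0.047 ]
side hub [0.47137744 0.20138837 0.072     ] knob [0.48925829 0.26828695 0.101     ] collar [ 0.56311445 -0.09396785  0.05      ]
```

```bash
cat >> h.py <<'E'
from scipy.spatial.transform import Rotation as Ro
def goal(p,yaw_deg,tilt0=True):
    """TCP goal position p, tool x yaw (deg), pointing down -> relative row"""
    s=bot.observe();R=s["eef_rot"];y=np.radians(yaw_deg)
    x=np.array([np.cos(y),np.sin(y),0]);z=np.array([0,0,-1.]);G=np.column_stack([x,np.cross(z,x),z])
    d=R.T@(np.array(p)-s["position"]);r=np.degrees(Ro.from_matrix(R.T@G).as_rotvec())
    print("row t",np.round(d,4),"r",np.round(r,2)," len",round(float(np.linalg.norm(d)),3))
def st():
    s=bot.observe();R=s["eef_rot"]
    print("t",round(s["t"],2),"p",np.round(s["position"],4),"yaw",round(float(np.degrees(np.arctan2(R[1,0],R[0,0]))),2),"z",np.round(R[:,2],4),"F",np.round(s["ft_force"],2),"M",np.round(s["wrist_torque"],3),"gap",round(s["finger_gap"],4),"q6",round(float(s["q"][5]),2))
E
python3 -c "
from h import *
st();goal([.471,.2005,.29],75.9)"
```

```text
t 0.25 p [ 0.2029 -0.4841  0.4043] yaw 22.74 z [-3.e-04  7.e-04 -1.e+00] F [0.95 0.58 0.2 ] M [ 0.035 -0.01  -0.012] gap 0.0855 q6 1.57
row t [ 0.5119 -0.5277  0.1147] r [-4.000e-02 -2.000e-02 -5.316e+01]  len 0.744
```

Request:
{"op": "send_rows", "data": {
  "targets": [
    {"tx": 0.512,"ty": -0.528,"tz": 0.06,"rz": -53.2,"claw": 1},
    {"tx": 0.512,"ty": -0.528,"tz": 0.06,"rz": -53.2,"claw": 1},
    {"tx": 0.512,"ty": -0.528,"tz": 0.06,"rz": -53.2,"claw": 1},
    {"tx": 0.512,"ty": -0.528,"tz": 0.06,"rz": -53.2,"claw": 1},
    {"tx": 0.512,"ty": -0.528,"tz": 0.06,"rz": -53.2,"claw": 1},
    {"tx": 0.512,"ty": -0.528,"tz": 0.06,"rz": -53.2,"claw": 1},
    {"tx": 0.512,"ty": -0.528,"tz": 0.06,"rz": -53.2,"claw": 1},
    {"tx": 0.512,"ty": -0.528,"tz": 0.06,"rz": -53.2,"claw": 1},
    {"tx": 0.512,"ty": -0.528,"tz": 0.06,"rz": -53.2,"claw": 1},
    {"tx": 0.512,"ty": -0.528,"tz": 0.06,"rz": -53.2,"claw": 1}
  ]
}}

```text
invalid input
```

```bash
python3 -c "
from h import *
st();shot('wrist','w1');goal([.471,.2005,.29],75.9)"
```

```text
t 0.25 p [ 0.2029 -0.4841  0.4043] yaw 22.74 z [-3.e-04  7.e-04 -1.e+00] F [0.95 0.58 0.2 ] M [ 0.035 -0.01  -0.012] gap 0.0855 q6 1.57
row t [ 0.5119 -0.5278  0.1147] r [-3.000e-02 -1.000e-02 -5.316e+01]  len 0.744
```

View pics/w1.png

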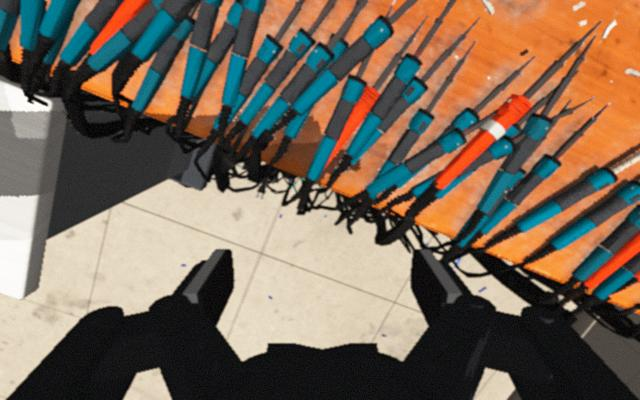

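The call was refused, perhaps because rx and ry were left out. The arm did not move. I'll supply every field.

Request:
{"op": "send_rows", "data": {
  "targets": [
    {"tx": 0.512,"ty": -0.528,"tz": 0.06,"rx": 0,"ry": 0,"rz": -53.2,"claw": 1},
    {"tx": 0.512,"ty": -0.528,"tz": 0.06,"rx": 0,"ry": 0,"rz": -53.2,"claw": 1},
    {"tx": 0.512,"ty": -0.528,"tz": 0.06,"rx": 0,"ry": 0,"rz": -53.2,"claw": 1},
    {"tx": 0.512,"ty": -0.528,"tz": 0.06,"rx": 0,"ry": 0,"rz": -53.2,"claw": 1},
    {"tx": 0.512,"ty": -0.528,"tz": 0.06,"rx": 0,"ry": 0,"rz": -53.2,"claw": 1},
    {"tx": 0.512,"ty": -0.528,"tz": 0.06,"rx": 0,"ry": 0,"rz": -53.2,"claw": 1},
    {"tx": 0.512,"ty": -0.528,"tz": 0.06,"rx": 0,"ry": 0,"rz": -53.2,"claw": 1},
    {"tx": 0.512,"ty": -0.528,"tz": 0.06,"rx": 0,"ry": 0,"rz": -53.2,"claw": 1},
    {"tx": 0.512,"ty": -0.528,"tz": 0.06,"rx": 0,"ry": 0,"rz": -53.2,"claw": 1},
    {"tx": 0.512,"ty": -0.528,"tz": 0.06,"rx": 0,"ry": 0,"rz": -53.2,"claw": 1}
  ]
}}

```text
t: 1.13
position: [0.3542, -0.0955, 0.371]
eef_rot: [[0.243, 0.97, 0.001], [0.97, -0.243, 0.0], [0.0, 0.001, -1.0]]
ft_force: [1.1, -0.8, 0.0]
finger_gap: 0.0851
```

```bash
python3 -c "
from h import *
st();goal([.471,.2005,.29],75.9)"
```

```text
t 1.13 p [ 0.3542 -0.0955  0.371 ] yaw 75.92 z [ 9.e-04  2.e-04 -1.e+00] F [ 1.09 -0.76  0.02] M [ 0.001 -0.098 -0.059] gap 0.0851 q6 1.55
row t [0.3155 0.0412 0.0811] r [ 0.05 -0.02  0.02]  len 0.328
```

Request:
{"op": "send_rows", "data": {
  "targets": [
    {"tx": 0.316,"ty": 0.041,"tz": 0.08,"rx": 0,"ry": 0,"rz": 0,"claw": 1},
    {"tx": 0.316,"ty": 0.041,"tz": 0.08,"rx": 0,"ry": 0,"rz": 0,"claw": 1},
    {"tx": 0.316,"ty": 0.041,"tz": 0.08,"rx": 0,"ry": 0,"rz": 0,"claw": 1},
    {"tx": 0.316,"ty": 0.041,"tz": 0.08,"rx": 0,"ry": 0,"rz": 0,"claw": 1},
    {"tx": 0.316,"ty": 0.041,"tz": 0.08,"rx": 0,"ry": 0,"rz": 0,"claw": 1},
    {"tx": 0.316,"ty": 0.041,"tz": 0.08,"rx": 0,"ry": 0,"rz": 0,"claw": 1},
    {"tx": 0.316,"ty": 0.041,"tz": 0.08,"rx": 0,"ry": 0,"rz": 0,"claw": 1},
    {"tx": 0.316,"ty": 0.041,"tz": 0.08,"rx": 0,"ry": 0,"rz": 0,"claw": 1},
    {"tx": 0.316,"ty": 0.041,"tz": 0.08,"rx": 0,"ry": 0,"rz": 0,"claw": 1},
    {"tx": 0.316,"ty": 0.041,"tz": 0.08,"rx": 0,"ry": 0,"rz": 0,"claw": 1}
  ]
}}

```text
t: 1.97
position: [0.471, 0.2027, 0.2899]
eef_rot: [[0.24, 0.971, -0.001], [0.971, -0.24, -0.001], [-0.001, -0.001, -1.0]]
ft_force: [0.0, -0.6, -0.4]
finger_gap: 0.0853
```

```bash
python3 -c "
from h import *
st();c=shot('wrist','w1')
for p in [(.471,.2005,.072),(.488,.268,.101)]: print(proj(c,p))
goal([.471,.2005,.207],75.9)"
```

```text
t 1.97 p [0.471  0.2027 0.2899] yaw 76.1 z [-1.2e-03 -9.0e-04 -1.0e+00] F [ 0.01 -0.61 -0.38] M [0.003 0.041 0.03 ] gap 0.0853 q6 2.22
[323.23927092 223.74086172]
[324.01412237 117.92338602]
row t [-0.0009  0.0006  0.0835] r [-0.02  0.05  0.11]  len 0.084
```

View pics/w1.png

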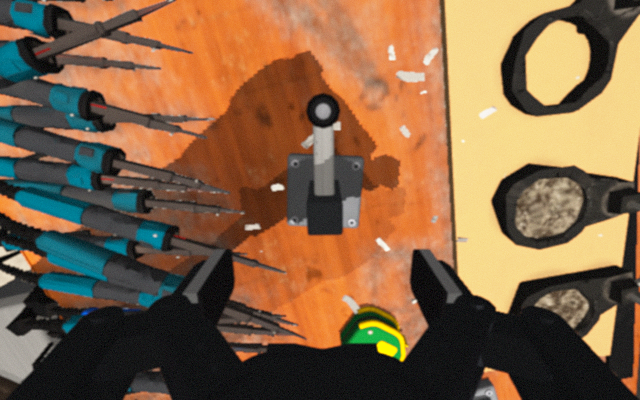

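```bash
python3 -c "
from h import *
print(np.round(bot.observe()['q'],3))
import cv2
c=cv2.imread('pics/w1.png')[90:260,240:410];cv2.imwrite('pics/w1z.png',cv2.resize(c,None,fx=3.5,fy=3.5,interpolation=cv2.INTER_CUBIC))"
```

```text
[ 0.405  0.127 -0.29   1.155 -0.     2.22 ]
```

View pics/w1z.png

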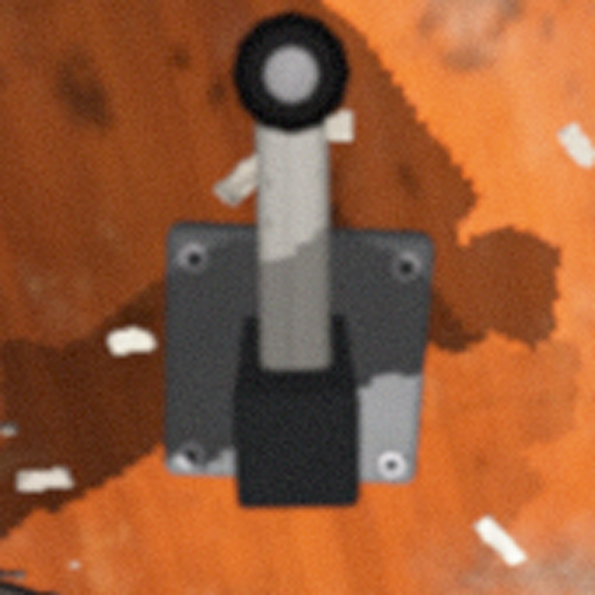

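Wrist view: hub top centre is about (325,216) and the knob top (323,110), so the arm lines up with tool x. Winding increases q6, so I turn half a turn now to leave room for it. The opposite view will also give a second hub measurement.

Request:
{"op": "send_rows", "data": {
  "targets": [
    {"tx": 0,"ty": 0,"tz": 0,"rx": 0,"ry": 0,"rz": -70,"claw": 1},
    {"tx": 0,"ty": 0,"tz": 0,"rx": 0,"ry": 0,"rz": -70,"claw": 1},
    {"tx": 0,"ty": 0,"tz": 0,"rx": 0,"ry": 0,"rz": -70,"claw": 1},
    {"tx": 0,"ty": 0,"tz": 0,"rx": 0,"ry": 0,"rz": -70,"claw": 1},
    {"tx": 0,"ty": 0,"tz": 0,"rx": 0,"ry": 0,"rz": -70,"claw": 1},
    {"tx": 0,"ty": 0,"tz": 0,"rx": 0,"ry": 0,"rz": -70,"claw": 1},
    {"tx": 0,"ty": 0,"tz": 0,"rx": 0,"ry": 0,"rz": -70,"claw": 1},
    {"tx": 0,"ty": 0,"tz": 0,"rx": 0,"ry": 0,"rz": -70,"claw": 1},
    {"tx": 0,"ty": 0,"tz": 0,"rx": 0,"ry": 0,"rz": -70,"claw": 1},
    {"tx": 0,"ty": 0,"tz": 0,"rx": 0,"ry": 0,"rz": -70,"claw": 1}
  ]
}}

```text
t: 2.85
position: [0.4704, 0.2, 0.2914]
eef_rot: [[-0.831, 0.556, 0.0], [0.556, 0.831, -0.001], [-0.001, -0.0, -1.0]]
ft_force: [0.1, 0.1, 0.4]
finger_gap: 0.0855
```

Request:
{"op": "send_rows", "data": {
  "targets": [
    {"tx": 0,"ty": 0,"tz": 0,"rx": 0,"ry": 0,"rz": -70,"claw": 1},
    {"tx": 0,"ty": 0,"tz": 0,"rx": 0,"ry": 0,"rz": -70,"claw": 1},
    {"tx": 0,"ty": 0,"tz": 0,"rx": 0,"ry": 0,"rz": -70,"claw": 1},
    {"tx": 0,"ty": 0,"tz": 0,"rx": 0,"ry": 0,"rz": -70,"claw": 1},
    {"tx": 0,"ty": 0,"tz": 0,"rx": 0,"ry": 0,"rz": -70,"claw": 1},
    {"tx": 0,"ty": 0,"tz": 0,"rx": 0,"ry": 0,"rz": -70,"claw": 1},
    {"tx": 0,"ty": 0,"tz": 0,"rx": 0,"ry": 0,"rz": -70,"claw": 1},
    {"tx": 0,"ty": 0,"tz": 0,"rx": 0,"ry": 0,"rz": -70,"claw": 1},
    {"tx": 0,"ty": 0,"tz": 0,"rx": 0,"ry": 0,"rz": -70,"claw": 1},
    {"tx": 0,"ty": 0,"tz": 0,"rx": 0,"ry": 0,"rz": -70,"claw": 1}
  ]
}}

```text
t: 3.68
position: [0.4701, 0.1984, 0.2923]
eef_rot: [[-0.804, -0.594, 0.001], [-0.594, 0.804, -0.0], [-0.001, -0.001, -1.0]]
ft_force: [0.2, -0.0, -0.9]
finger_gap: 0.0855
```

```bash
python3 -c "
from h import *
st();goal([.471,.2008,.29],255.9)"
```

```text
t 3.68 p [0.4701 0.1984 0.2923] yaw -143.55 z [ 1.2e-03 -5.0e-04 -1.0e+00] F [ 0.16 -0.03 -0.89] M [ 0.006 -0.007 -0.038] gap 0.0855 q6 -0.24
row t [-0.0022  0.0014  0.0023] r [-7.000e-02  2.000e-02 -3.945e+01]  len 0.003
```

Request:
{"op": "send_rows", "data": {
  "targets": [
    {"tx": -0.002,"ty": 0.0015,"tz": 0.002,"rx": 0,"ry": 0,"rz": -39.5,"claw": 1},
    {"tx": -0.002,"ty": 0.0015,"tz": 0.002,"rx": 0,"ry": 0,"rz": -39.5,"claw": 1},
    {"tx": -0.002,"ty": 0.0015,"tz": 0.002,"rx": 0,"ry": 0,"rz": -39.5,"claw": 1},
    {"tx": -0.002,"ty": 0.0015,"tz": 0.002,"rx": 0,"ry": 0,"rz": -39.5,"claw": 1},
    {"tx": -0.002,"ty": 0.0015,"tz": 0.002,"rx": 0,"ry": 0,"rz": -39.5,"claw": 1},
    {"tx": -0.002,"ty": 0.0015,"tz": 0.002,"rx": 0,"ry": 0,"rz": -39.5,"claw": 1},
    {"tx": -0.002,"ty": 0.0015,"tz": 0.002,"rx": 0,"ry": 0,"rz": -39.5,"claw": 1}
  ]
}}

```text
t: 4.27
position: [0.4705, 0.1993, 0.2911]
eef_rot: [[-0.243, -0.97, 0.002], [-0.97, 0.243, -0.0], [-0.0, -0.002, -1.0]]
ft_force: [-0.3, -0.1, 1.0]
finger_gap: 0.085
```

```bash
python3 -c "
from h import *
st();c=shot('wrist','w2',(210,120,430,310),3.5)
for p in [(.471,.2008,.072),(.488,.268,.101)]: print(proj(c,p),(proj(c,p)-[210,120])*3.5)
print(np.round(c['cam_to_world'],4))
goal([.471,.2008,.207],255.9)"
```

```text
t 4.27 p [0.4705 0.1993 0.2911] yaw -104.08 z [ 2.1e-03 -3.0e-04 -1.0e+00] F [-0.34 -0.07  0.99] M [ 0.039 -0.025  0.048] gap 0.085 q6 -0.92
[322.5104247  222.24974202] [393.78648645 357.87409708]
[322.33816647 339.44310068] [393.18358266 768.05085238]
[[-0.9696  0.2328  0.0747  0.4521]
 [ 0.2445  0.9263  0.2867  0.1261]
 [-0.0025  0.2962 -0.9551  0.2599]
 [ 0.      0.      0.      1.    ]]
row t [-0.0014  0.0001  0.084 ] r [-0.11  0.01 -0.15]  len 0.084
```

View pics/w2.png

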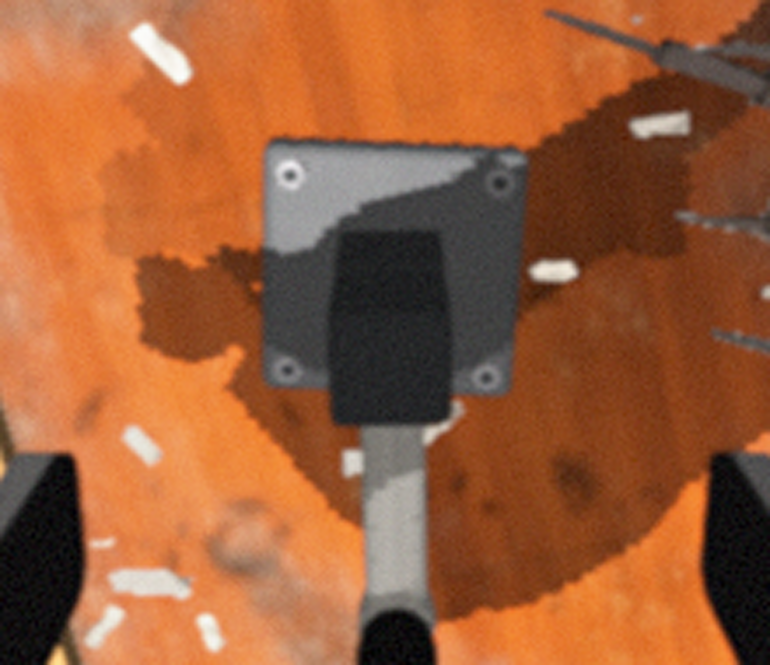

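Hub top centre is at (390,366) in the crop, against (394,358) predicted. The two wrist views average to a hub at about (0.4715, 0.203), consistent with top and side within calibration. Descending now.

Request:
{"op": "send_rows", "data": {
  "targets": [
    {"tx": -0.0037,"ty": 0,"tz": 0.04,"rx": 0,"ry": 0,"rz": 0,"claw": 1},
    {"tx": -0.0037,"ty": 0,"tz": 0.07,"rx": 0,"ry": 0,"rz": 0,"claw": 1},
    {"tx": -0.0037,"ty": 0,"tz": 0.084,"rx": 0,"ry": 0,"rz": 0,"claw": 1},
    {"tx": -0.0037,"ty": 0,"tz": 0.084,"rx": 0,"ry": 0,"rz": 0,"claw": 1},
    {"tx": -0.0037,"ty": 0,"tz": 0.084,"rx": 0,"ry": 0,"rz": 0,"claw": 0.2},
    {"tx": -0.0037,"ty": 0,"tz": 0.084,"rx": 0,"ry": 0,"rz": 0,"claw": -0.1},
    {"tx": -0.0037,"ty": 0,"tz": 0.084,"rx": 0,"ry": 0,"rz": 0,"claw": -0.3},
    {"tx": -0.0037,"ty": 0,"tz": 0.084,"rx": 0,"ry": 0,"rz": 0,"claw": -1},
    {"tx": -0.0037,"ty": 0,"tz": 0.084,"rx": 0,"ry": 0,"rz": 0,"claw": -1},
    {"tx": -0.0037,"ty": 0,"tz": 0.084,"rx": 0,"ry": 0,"rz": 0,"claw": -1}
  ]
}}

```text
t: 5.15
position: [0.4721, 0.2033, 0.2083]
eef_rot: [[-0.246, -0.969, 0.004], [-0.969, 0.246, 0.001], [-0.001, -0.004, -1.0]]
ft_force: [-0.5, -0.1, 6.6]
finger_gap: 0.0234
```

```bash
python3 -c "
from h import *
st();c=shot('wrist','w3')"
```

```text
t 5.15 p [0.4721 0.2033 0.2083] yaw -104.25 z [ 4.e-03  5.e-04 -1.e+00] F [-0.51 -0.12  6.55] M [-0.086  0.233 -0.016] gap 0.0234 q6 -0.92
```

View pics/w3.png

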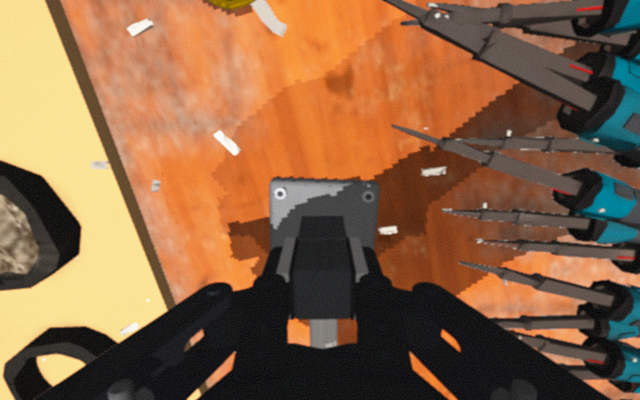

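Gripped: gap 23.4 mm on the 24 mm hub. Lifting, then stopping short of the vice so the wrist camera sees the shaft.

Request:
{"op": "send_rows", "data": {
  "targets": [
    {"tx": 0,"ty": 0,"tz": -0.015,"rx": 0,"ry": 0,"rz": 0,"claw": -1},
    {"tx": 0,"ty": 0,"tz": -0.03,"rx": 0,"ry": 0,"rz": 0,"claw": -1},
    {"tx": 0,"ty": 0,"tz": -0.055,"rx": 0,"ry": 0,"rz": 0,"claw": -1},
    {"tx": 0,"ty": 0,"tz": -0.085,"rx": 0,"ry": 0,"rz": 0,"claw": -1},
    {"tx": 0,"ty": 0,"tz": -0.1,"rx": 0,"ry": 0,"rz": 0,"claw": -1},
    {"tx": 0,"ty": 0,"tz": -0.1,"rx": 0,"ry": 0,"rz": 0,"claw": -1}
  ]
}}

```text
t: 5.7
position: [0.4725, 0.2036, 0.3118]
eef_rot: [[-0.246, -0.969, 0.009], [-0.969, 0.246, 0.003], [-0.005, -0.008, -1.0]]
ft_force: [0.2, 0.3, -2.7]
finger_gap: 0.0235
```

```bash
python3 -c "
from h import *
st();goal([.582,-.02,.30],-104.0)"
```

```text
t 5.7 p [0.4725 0.2036 0.3118] yaw -104.26 z [ 0.0092  0.0027 -1.    ] F [ 0.2   0.29 -2.67] M [ 0.02  -0.071 -0.006] gap 0.0235 q6 -0.91
row t [ 0.1898 -0.1611  0.0122] r [-0.47  0.28 -0.26]  len 0.249
```

Request:
{"op": "send_rows", "data": {
  "targets": [
    {"tx": 0.19,"ty": -0.161,"tz": 0.01,"rx": -0.5,"ry": 0.3,"rz": 0,"claw": -1},
    {"tx": 0.19,"ty": -0.161,"tz": 0.01,"rx": -0.5,"ry": 0.3,"rz": 0,"claw": -1},
    {"tx": 0.19,"ty": -0.161,"tz": 0.01,"rx": -0.5,"ry": 0.3,"rz": 0,"claw": -1},
    {"tx": 0.19,"ty": -0.161,"tz": 0.01,"rx": -0.5,"ry": 0.3,"rz": 0,"claw": -1},
    {"tx": 0.19,"ty": -0.161,"tz": 0.01,"rx": -0.5,"ry": 0.3,"rz": 0,"claw": -1},
    {"tx": 0.19,"ty": -0.161,"tz": 0.01,"rx": -0.5,"ry": 0.3,"rz": 0,"claw": -1},
    {"tx": 0.19,"ty": -0.161,"tz": 0.01,"rx": -0.5,"ry": 0.3,"rz": 0,"claw": -1},
    {"tx": 0.19,"ty": -0.161,"tz": 0.01,"rx": -0.5,"ry": 0.3,"rz": 0,"claw": -1},
    {"tx": 0.19,"ty": -0.161,"tz": 0.01,"rx": -0.5,"ry": 0.3,"rz": 0,"claw": -1}
  ]
}}

```text
t: 6.45
position: [0.5814, -0.0204, 0.3004]
eef_rot: [[-0.247, -0.969, -0.004], [-0.969, 0.247, 0.0], [0.001, 0.004, -1.0]]
ft_force: [-0.1, 0.2, -2.4]
finger_gap: 0.0235
```

```bash
python3 -c "
from h import *
st();c=shot('wrist','w4',(200,100,460,300),3)
import pickle;pickle.dump(c,open('w4.pkl','wb'))
print((proj(c,(.563,-.0955,.05))-[200,100])*3)"
```

```text
t 6.45 p [ 0.5814 -0.0204  0.3004] yaw -104.31 z [-3.6e-03  4.0e-04 -1.0e+00] F [-0.1   0.24 -2.42] M [ 0.037  0.028 -0.01 ] gap 0.0235 q6 -1.36
[358.25589748  -3.39009681]
```

View pics/w4.png

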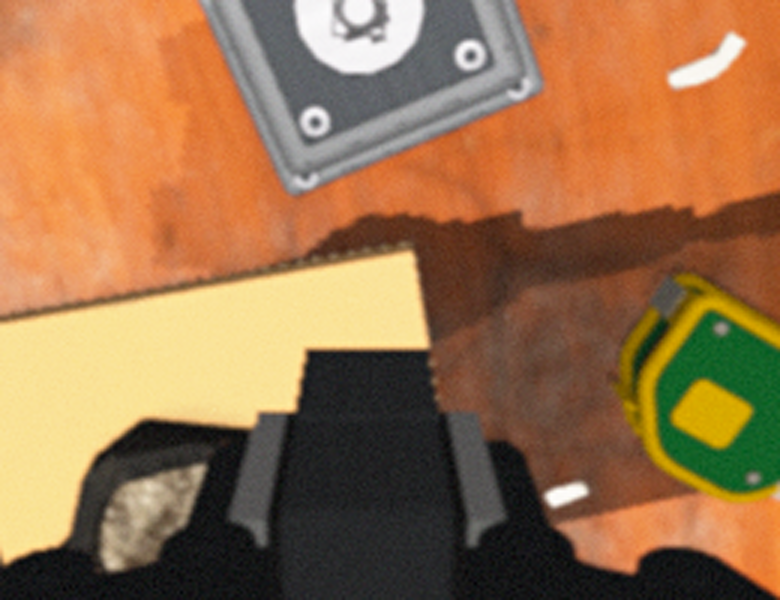

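Crop was too low; the shaft is at its top edge. Recropping the same frame.

```bash
python3 -c "
import pickle,cv2
c=pickle.load(open('w4.pkl','rb'));im=c['image']
cv2.imwrite('pics/w4a.png',cv2.resize(im[60:140,270:370],None,fx=7,fy=7,interpolation=cv2.INTER_CUBIC))
cv2.imwrite('pics/w4full.png',im)"
```

```text
(no output)
```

View pics/w4a.png

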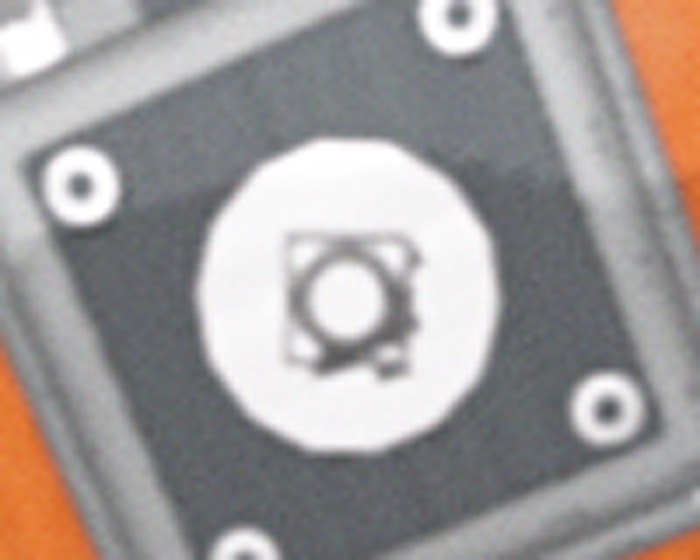

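View pics/w4full.png

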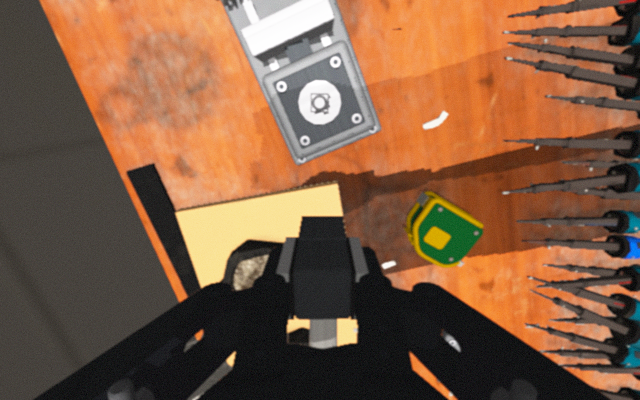

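The square's sides are nearly parallel to the image axes, so the present yaw should almost fit directly. Next I compute the shaft and hub-in-hand positions from this one frame.

```bash
python3 -c "
from h import *
import pickle
c=pickle.load(open('w4.pkl','rb'))
tcp=np.array([.5814,-.0204,.3004]);yaw=np.radians(-104.31);x=np.array([np.cos(yaw),np.sin(yaw)]);y=np.array([np.sin(yaw),-np.cos(yaw)])
f=lambda u,v,z:pix2z(c,u/7+270,v/7+60,z)
sh=f(347,297,.05);print('collar',sh,'pilot',f(347,299,.074))
for e in [((285,235),(418,241)),((285,360),(405,372)),((285,235),(285,360))]:
  a,b=[f(*p,.064) for p in e];d=(b-a)[:2];print('edge',np.degrees(np.arctan2(d[1],d[0])),np.linalg.norm(d))
for z in (.102,.104,.106):
  h=pix2z(c,370/3+200,350/3+100,z);print('hub edge in tool',(h[:2]-tcp[:2])@x-.012,(h[:2]-tcp[:2])@y)
h=pix2z(c,370/3+200,350/3+100,.104)[:2]-x*.012
print('hub',h,'d',sh[:2]-h,'TCP goal',tcp[:2]+sh[:2]-h)
"
```

```text
collar [ 0.56348561 -0.09320391  0.05      ] pilot [ 0.5634172  -0.09307177  0.074     ]
edge 163.17015682974613 0.012213497938681355
edge 160.09775610333233 0.011248959816819106
edge 74.99187040422176 0.011053187689006873
hub edge in tool -0.0013831063269484373 0.0015711743048381255
hub edge in tool -0.0006073828162045259 0.0015556559431941098
hub edge in tool 0.0001683406945393942 0.0015401375815500933
hub [ 0.58004274 -0.01942695] d [-0.01655712 -0.07377696] TCP goal [ 0.56484288 -0.09417696]
```

```bash
python3 -c "
from h import *
st();goal([.5642,-.0936,.28],-105.8)"
```

```text
t 6.5 p [ 0.5813 -0.0197  0.3009] yaw -104.23 z [-2.9e-03  2.0e-04 -1.0e+00] F [-0.28 -1.15 -3.29] M [-0.    -0.03  -0.015] gap 0.0233 q6 -1.36
row t [ 0.0758 -0.0017  0.0209] r [ 0.16 -0.03  1.57]  len 0.079
```

Request:
{"op": "send_rows", "data": {
  "targets": [
    {"tx": 0.038,"ty": -0.001,"tz": 0.01,"rx": 0.15,"ry": 0,"rz": 1,"claw": -1},
    {"tx": 0.065,"ty": -0.0017,"tz": 0.018,"rx": 0.15,"ry": 0,"rz": 1.5,"claw": -1},
    {"tx": 0.0758,"ty": -0.0017,"tz": 0.0209,"rx": 0.15,"ry": 0,"rz": 1.5,"claw": -1},
    {"tx": 0.0758,"ty": -0.0017,"tz": 0.0209,"rx": 0.15,"ry": 0,"rz": 1.5,"claw": -1},
    {"tx": 0.0758,"ty": -0.0017,"tz": 0.0209,"rx": 0.15,"ry": 0,"rz": 1.5,"claw": -1},
    {"tx": 0.0758,"ty": -0.0017,"tz": 0.0209,"rx": 0.15,"ry": 0,"rz": 1.5,"claw": -1}
  ]
}}

```text
t: 7.0
position: [0.5643, -0.0923, 0.2805]
eef_rot: [[-0.27, -0.963, 0.0], [-0.963, 0.27, 0.0], [-0.0, -0.0, -1.0]]
ft_force: [-0.1, 0.2, -3.2]
finger_gap: 0.0237
```

```bash
python3 -c "
from h import *
st();c=shot('wrist','w5',(220,130,420,280),4);goal([.5642,-.0936,.28],-105.8)
c=shot('side','s5',(290,160,390,235),8)"
```

```text
t 7.0 p [ 0.5643 -0.0923  0.2805] yaw -105.64 z [ 3.e-04  1.e-04 -1.e+00] F [-0.12  0.24 -3.24] M [-0.014  0.032 -0.008] gap 0.0237 q6 -1.46
row t [ 0.0014 -0.0001  0.0005] r [-0.03  0.    0.17]  len 0.001
```

View pics/w5.png

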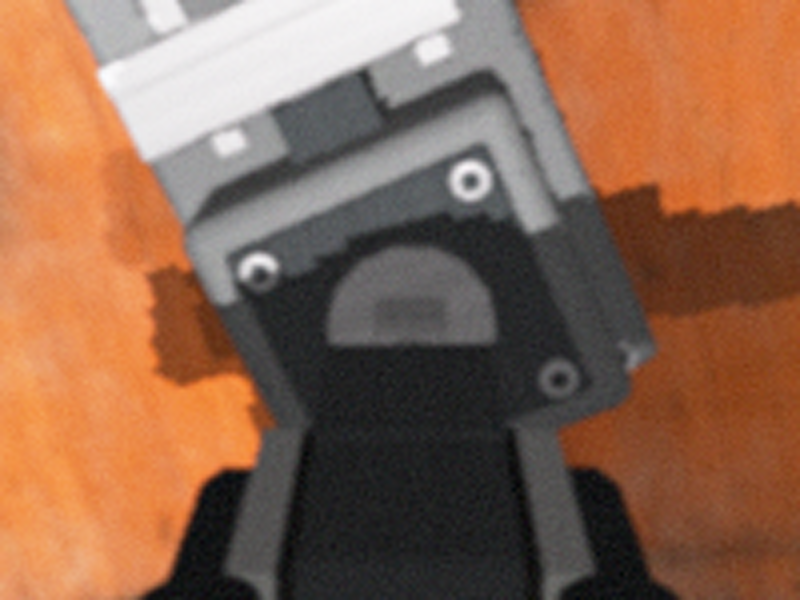

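View pics/s5.png

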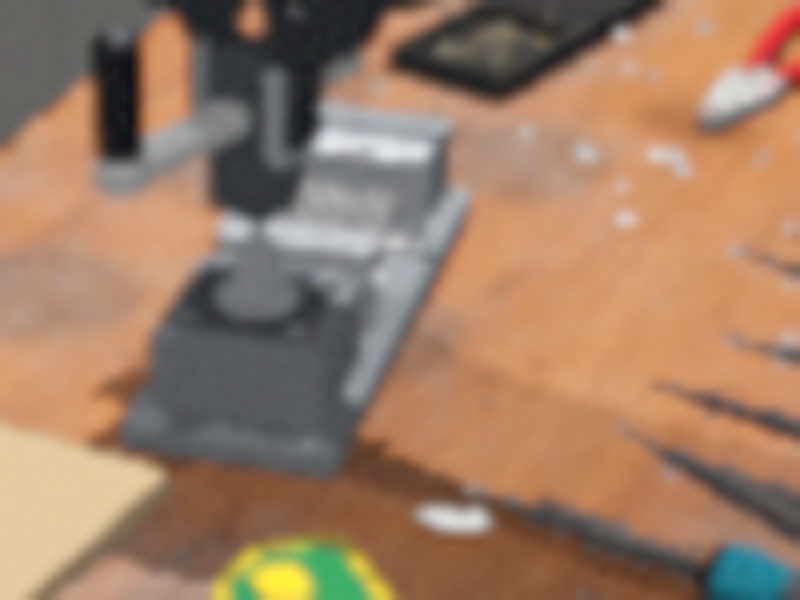

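Laterally the collar (cols 328–496, centre 412) is centred on the hub, and the side view agrees. Descending gently.

Request:
{"op": "send_rows", "data": {
  "targets": [
    {"tx": 0.001,"ty": 0,"tz": 0.004,"rx": 0,"ry": 0,"rz": 0,"claw": -1},
    {"tx": 0.001,"ty": 0,"tz": 0.008,"rx": 0,"ry": 0,"rz": 0,"claw": -1},
    {"tx": 0.001,"ty": 0,"tz": 0.011,"rx": 0,"ry": 0,"rz": 0,"claw": -1},
    {"tx": 0.001,"ty": 0,"tz": 0.014,"rx": 0,"ry": 0,"rz": 0,"claw": -1},
    {"tx": 0.001,"ty": 0,"tz": 0.0165,"rx": 0,"ry": 0,"rz": 0,"claw": -1},
    {"tx": 0.001,"ty": 0,"tz": 0.0165,"rx": 0,"ry": 0,"rz": 0,"claw": -1}
  ]
}}

```text
t: 7.6
position: [0.564, -0.0932, 0.2632]
eef_rot: [[-0.269, -0.963, -0.001], [-0.963, 0.269, 0.0], [0.0, 0.001, -1.0]]
ft_force: [-0.2, -0.1, -3.2]
finger_gap: 0.0232
```

```bash
python3 -c "
from h import *
st()"
```

```text
t 7.6 p [ 0.564  -0.0932  0.2632] yaw -105.63 z [-7.e-04  0.e+00 -1.e+00] F [-0.19 -0.15 -3.22] M [-0.006  0.044  0.088] gap 0.0232 q6 -1.46
```

Request:
{"op": "send_rows", "data": {
  "targets": [
    {"tx": 0,"ty": 0,"tz": 0.0015,"rx": 0,"ry": 0,"rz": 0,"claw": -1},
    {"tx": 0,"ty": 0,"tz": 0.003,"rx": 0,"ry": 0,"rz": 0,"claw": -1},
    {"tx": 0,"ty": 0,"tz": 0.0045,"rx": 0,"ry": 0,"rz": 0,"claw": -1}
  ]
}}

```text
t: 7.85
position: [0.5641, -0.0933, 0.2585]
eef_rot: [[-0.27, -0.963, -0.001], [-0.963, 0.27, 0.0], [0.0, 0.001, -1.0]]
ft_force: [-0.7, -0.5, -3.6]
finger_gap: 0.0234
```

```bash
python3 -c "
from h import *
st()"
```

```text
t 7.85 p [ 0.5641 -0.0933  0.2585] yaw -105.63 z [-6.e-04  0.e+00 -1.e+00] F [-0.68 -0.45 -3.64] M [-0.011  0.043 -0.004] gap 0.0234 q6 -1.46
```

Request:
{"op": "send_rows", "data": {
  "targets": [
    {"tx": 0,"ty": 0,"tz": 0.002,"rx": 0,"ry": 0,"rz": 0,"claw": -1},
    {"tx": 0,"ty": 0,"tz": 0.004,"rx": 0,"ry": 0,"rz": 0,"claw": -1},
    {"tx": 0,"ty": 0,"tz": 0.006,"rx": 0,"ry": 0,"rz": 0,"claw": -1},
    {"tx": 0,"ty": 0,"tz": 0.008,"rx": 0,"ry": 0,"rz": 0,"claw": -1},
    {"tx": 0,"ty": 0,"tz": 0.0095,"rx": 0,"ry": 0,"rz": 0,"claw": -1},
    {"tx": 0,"ty": 0,"tz": 0.0105,"rx": 0,"ry": 0,"rz": 0,"claw": -1}
  ]
}}

```text
t: 8.35
position: [0.564, -0.0933, 0.2478]
eef_rot: [[-0.27, -0.963, -0.001], [-0.963, 0.27, 0.0], [0.0, 0.001, -1.0]]
ft_force: [-1.1, 0.5, -2.9]
finger_gap: 0.0238
```

```bash
python3 -c "
from h import *
st()"
```

```text
t 8.35 p [ 0.564  -0.0933  0.2478] yaw -105.64 z [-9.e-04  1.e-04 -1.e+00] F [-1.06  0.46 -2.87] M [-0.034 -0.013 -0.015] gap 0.0238 q6 -1.46
```

Request:
{"op": "send_rows", "data": {
  "targets": [
    {"tx": 0,"ty": 0,"tz": 0.001,"rx": 0,"ry": 0,"rz": 0,"claw": -1},
    {"tx": 0,"ty": 0,"tz": 0.0018,"rx": 0,"ry": 0,"rz": 0,"claw": -1},
    {"tx": 0,"ty": 0,"tz": 0.0022,"rx": 0,"ry": 0,"rz": 0,"claw": -1},
    {"tx": 0,"ty": 0,"tz": 0.0022,"rx": 0,"ry": 0,"rz": 0,"claw": -1}
  ]
}}

```text
t: 8.68
position: [0.5639, -0.0933, 0.2463]
eef_rot: [[-0.27, -0.963, -0.0], [-0.963, 0.27, -0.0], [0.0, 0.0, -1.0]]
ft_force: [-2.4, -0.3, 5.1]
finger_gap: 0.0236
```

```bash
python3 -c "
from h import *
st();c=shot('wrist','w6')
c=shot('side','s6',(290,160,390,235),8)"
```

```text
t 8.68 p [ 0.5639 -0.0933  0.2463] yaw -105.64 z [-3.e-04 -1.e-04 -1.e+00] F [-2.4  -0.25  5.14] M [0.118 0.713 0.061] gap 0.0236 q6 -1.46
```

View pics/w6.png

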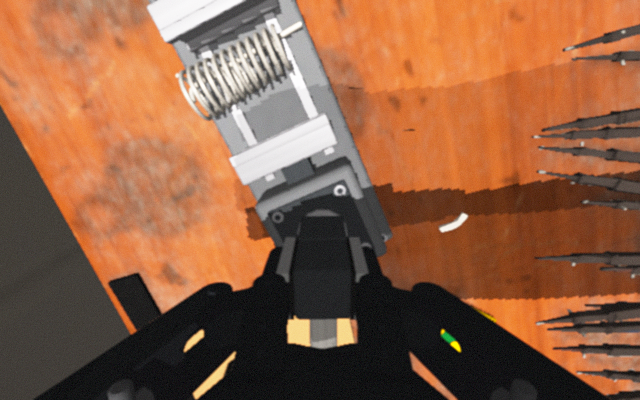

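View pics/s6.png

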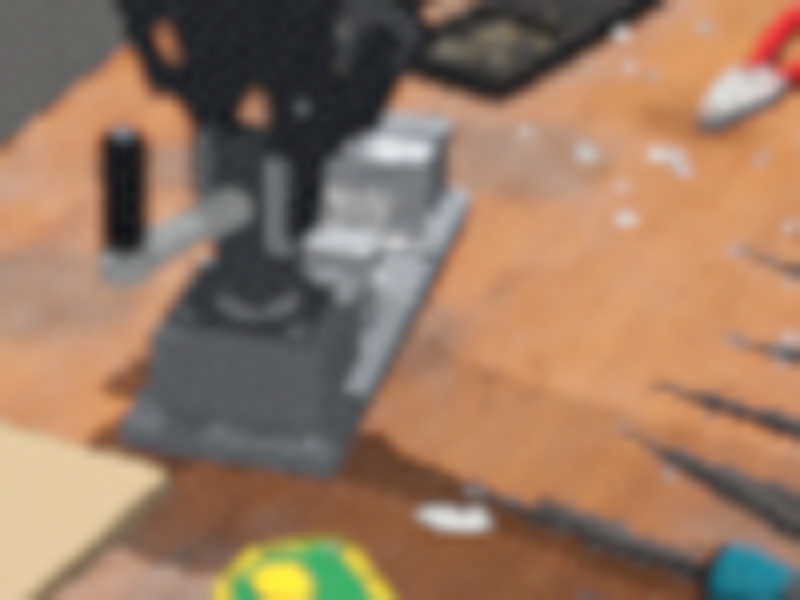

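Seated: TCP z is 0.2463 as predicted, with a light 8 N bearing force, and the side view shows the hub on the collar. Winding clockwise (yaw decreasing, so rz positive).

Request:
{"op": "send_rows", "data": {
  "targets": [
    {"tx": 0,"ty": 0,"tz": 0,"rx": 0,"ry": 0,"rz": 4,"claw": -1},
    {"tx": 0,"ty": 0,"tz": 0,"rx": 0,"ry": 0,"rz": 8,"claw": -1},
    {"tx": 0,"ty": 0,"tz": 0,"rx": 0,"ry": 0,"rz": 13,"claw": -1},
    {"tx": 0,"ty": 0,"tz": 0,"rx": 0,"ry": 0,"rz": 18,"claw": -1},
    {"tx": 0,"ty": 0,"tz": 0,"rx": 0,"ry": 0,"rz": 23,"claw": -1},
    {"tx": 0,"ty": 0,"tz": 0,"rx": 0,"ry": 0,"rz": 28,"claw": -1},
    {"tx": 0,"ty": 0,"tz": 0,"rx": 0,"ry": 0,"rz": 33,"claw": -1},
    {"tx": 0,"ty": 0,"tz": 0,"rx": 0,"ry": 0,"rz": 38,"claw": -1}
  ]
}}

```text
t: 9.45
position: [0.5639, -0.0935, 0.2464]
eef_rot: [[-0.807, -0.59, -0.0], [-0.59, 0.807, -0.001], [0.001, -0.0, -1.0]]
ft_force: [-2.5, -1.3, 1.3]
finger_gap: 0.0233
```

```bash
python3 -c "
from h import *
st();c=shot('wrist','w7')
c=shot('top','t7',(295,165,395,225),8)"
```

```text
t 9.45 p [ 0.5639 -0.0935  0.2464] yaw -143.85 z [-4.e-04 -9.e-04 -1.e+00] F [-2.54 -1.34  1.28] M [-0.187  0.425  0.359] gap 0.0233 q6 -0.79
```

View pics/w7.png

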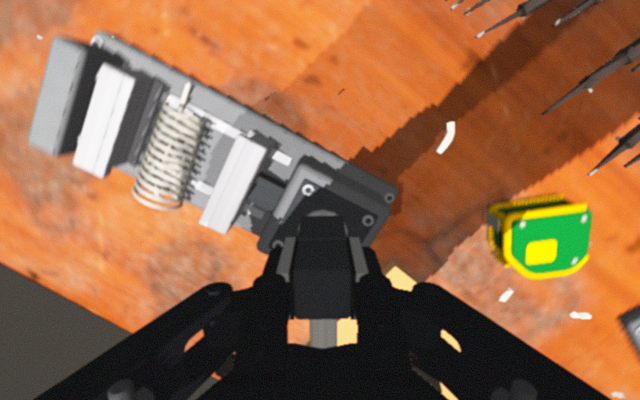

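View pics/t7.png

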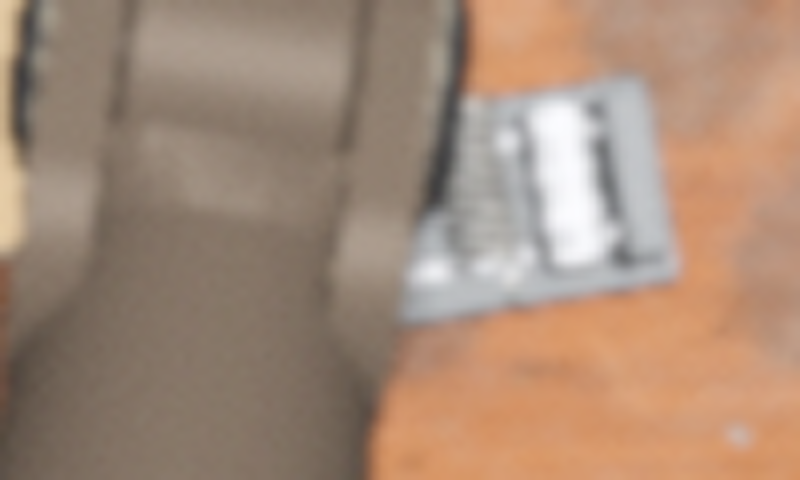

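Free-running torque is about 0.36 N·m, as expected. Measuring the remaining jaw gap in the wrist view.

```bash
python3 -c "
from h import *
c=cams.get_image('wrist')
a=[pix2z(c,*p,.047) for p in [(240,137),(203,222)]]
b=[pix2z(c,*p,.047) for p in [(135,70),(104,178)]]
for e in (a,b): d=(e[1]-e[0])[:2]; print(np.linalg.norm(d),np.degrees(np.arctan2(d[1],d[0])))
ym=np.array([np.cos(np.radians(-81.3)),np.sin(np.radians(-81.3))])
print('gap',((b[0]+b[1])/2-(a[0]+a[1])/2)[:2]@ym)
im=c['image'];cv2.imwrite('pics/w7z.png',cv2.resize(im[30:260,20:300],None,fx=2.6,fy=2.6))
"
```

```text
0.05653025123134946 8.775636680110566
0.06375985841543758 10.095480160429606
gap 0.06058116894959525
```

View pics/w7z.png

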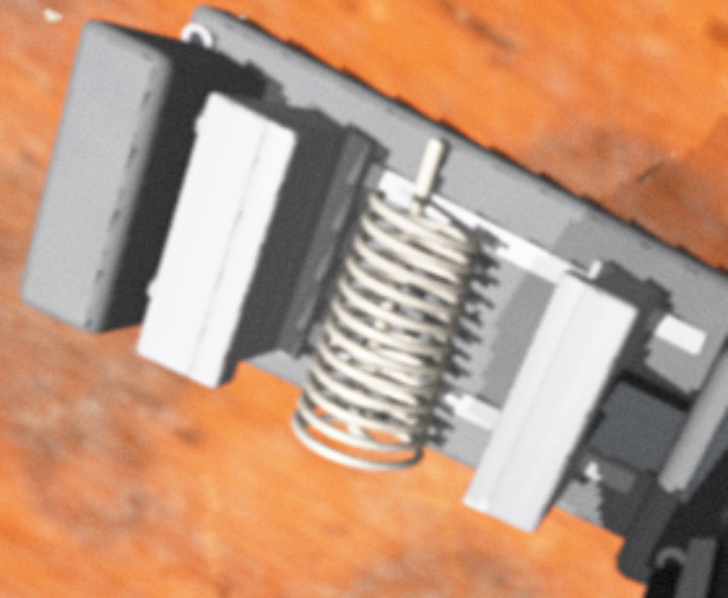

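```bash
python3 -c "
from h import *
c=cams.get_image('wrist');t=cams.get_image('top')
ym=np.array([np.cos(np.radians(-81.3)),np.sin(np.radians(-81.3))]);o=np.array([.5635,-.0945])
f=lambda c,u,v,z:round(float((pix2z(c,u,v,z)[:2]-o)@ym),4)
w=lambda x,y,z:f(c,x/2.6+20,y/2.6+30,z)
tt=lambda x,y,z:f(t,x/8+295,y/8+165,z)
print('wrist mov front',w(565,275,.047),w(467,500,.047),'back',w(635,305,.047),w(530,530,.047))
print('sprung front',w(298,130,.047),w(220,385,.047),'back',w(212,93,.047),w(140,352,.047))
print('plate end',w(90,20,.047),w(22,300,.047))
print('sprung bottom',w(380,150,.008),w(300,355,.008),'coil',w(300,420,.015),w(470,230,.02))
print('top: sprung front',tt(530,105,.047),tt(550,260,.047),'back',tt(590,100,.047),'mov0 back',tt(330,222,.047),'front',tt(378,215,.047))
print('foot end',tt(660,176,.008))
"
```

```text
wrist mov front 0.067 0.0669 back 0.0513 0.0513
sprung front 0.1255 0.1247 back 0.1426 0.1421
plate end 0.1669 0.1672
sprung bottom 0.1272 0.1291 coil 0.1205 0.0967
top: sprung front 0.1282 0.1253 back 0.1505 mov0 back 0.0475 front 0.0654
foot end 0.1768
```

Request:
{"op": "send_rows", "data": {
  "targets": [
    {"tx": 0,"ty": 0,"tz": 0,"rx": 0,"ry": 0,"rz": 6,"claw": -1},
    {"tx": 0,"ty": 0,"tz": 0,"rx": 0,"ry": 0,"rz": 12,"claw": -1},
    {"tx": 0,"ty": 0,"tz": 0,"rx": 0,"ry": 0,"rz": 18,"claw": -1},
    {"tx": 0,"ty": 0,"tz": 0,"rx": 0,"ry": 0,"rz": 24,"claw": -1},
    {"tx": 0,"ty": 0,"tz": 0,"rx": 0,"ry": 0,"rz": 30,"claw": -1},
    {"tx": 0,"ty": 0,"tz": 0,"rx": 0,"ry": 0,"rz": 36,"claw": -1},
    {"tx": 0,"ty": 0,"tz": 0,"rx": 0,"ry": 0,"rz": 41,"claw": -1},
    {"tx": 0,"ty": 0,"tz": 0,"rx": 0,"ry": 0,"rz": 46,"claw": -1},
    {"tx": 0,"ty": 0,"tz": 0,"rx": 0,"ry": 0,"rz": 51,"claw": -1}
  ]
}}

```text
t: 10.45
position: [0.5638, -0.0934, 0.2464]
eef_rot: [[-0.968, 0.253, -0.001], [0.253, 0.968, -0.001], [0.0, -0.001, -1.0]]
ft_force: [-2.4, -1.3, 2.3]
finger_gap: 0.0232
```

```bash
python3 -c "
from h import *
st();c=shot('wrist','w8')
c=shot('top','t8',(295,165,395,225),8)"
```

```text
t 10.45 p [ 0.5638 -0.0934  0.2464] yaw 165.36 z [-6.e-04 -8.e-04 -1.e+00] F [-2.44 -1.29  2.31] M [-0.2    0.521  0.377] gap 0.0232 q6 0.09
```

View pics/w8.png

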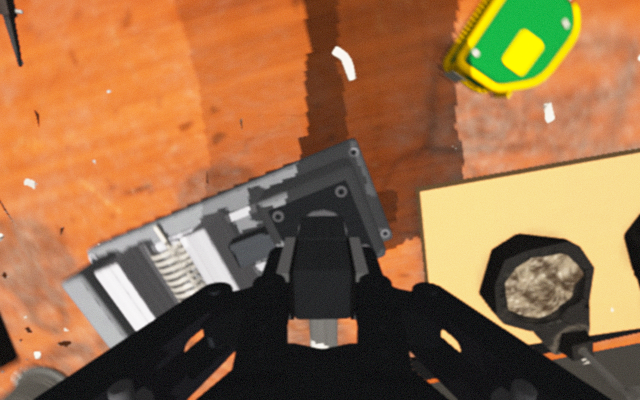

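View pics/t8.png

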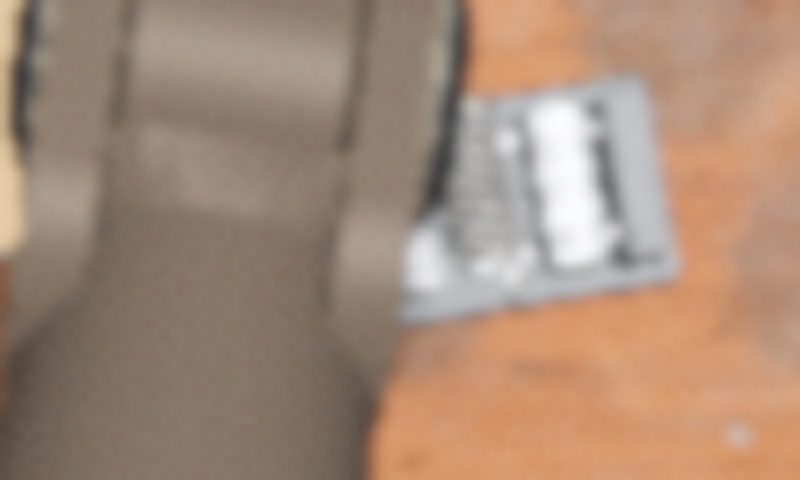

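```bash
python3 -c "
import cv2
im=cv2.imread('pics/w8.png');cv2.imwrite('pics/w8z.png',cv2.resize(im[200:370,60:300],None,fx=3.3,fy=3.3,interpolation=cv2.INTER_CUBIC))
"
```

```text
(no output)
```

View pics/w8z.png

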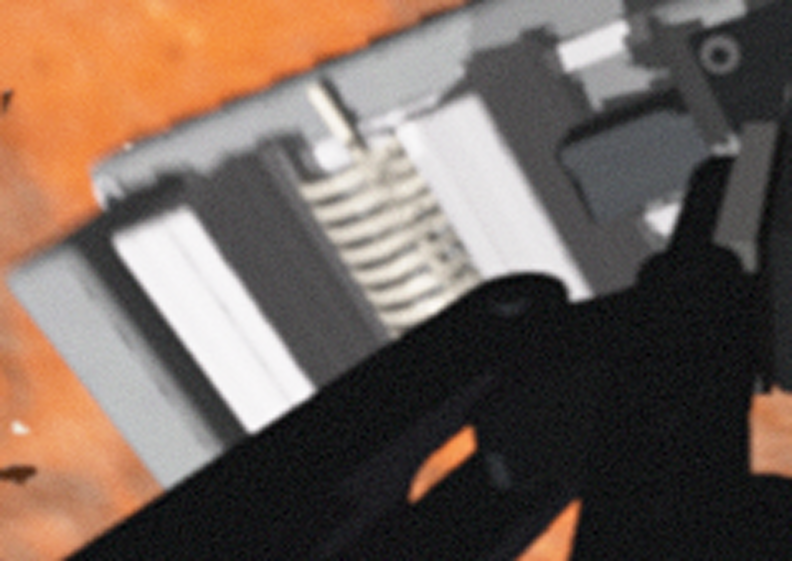

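```bash
python3 -c "
from h import *
c=cams.get_image('wrist')
ym=np.array([np.cos(np.radians(-81.3)),np.sin(np.radians(-81.3))]);o=np.array([.5635,-.0945])
w=lambda x,y,z:round(float((pix2z(c,x/3.3+60,y/3.3+200,z)[:2]-o)@ym),4)
print('mov front',w(400,125,.047),w(482,270,.047),'back',w(480,95,.047),w(580,295,.047))
print('sprung front',w(192,208,.047),w(315,390,.047),'back',w(115,238,.047),w(245,430,.047))
"
```

```text
mov front 0.0791 0.0805 back 0.0626 0.0657
sprung front 0.1242 0.1252 back 0.1414 0.1437
```

Gap is about 45 mm, so about 21 mm (75°) remains before grip. Winding 56°, then watching the torque.

Request:
{"op": "send_rows", "data": {
  "targets": [
    {"tx": 0,"ty": 0,"tz": 0,"rx": 0,"ry": 0,"rz": 6,"claw": -1},
    {"tx": 0,"ty": 0,"tz": 0,"rx": 0,"ry": 0,"rz": 12,"claw": -1},
    {"tx": 0,"ty": 0,"tz": 0,"rx": 0,"ry": 0,"rz": 18,"claw": -1},
    {"tx": 0,"ty": 0,"tz": 0,"rx": 0,"ry": 0,"rz": 24,"claw": -1},
    {"tx": 0,"ty": 0,"tz": 0,"rx": 0,"ry": 0,"rz": 30,"claw": -1},
    {"tx": 0,"ty": 0,"tz": 0,"rx": 0,"ry": 0,"rz": 36,"claw": -1},
    {"tx": 0,"ty": 0,"tz": 0,"rx": 0,"ry": 0,"rz": 42,"claw": -1},
    {"tx": 0,"ty": 0,"tz": 0,"rx": 0,"ry": 0,"rz": 47,"claw": -1},
    {"tx": 0,"ty": 0,"tz": 0,"rx": 0,"ry": 0,"rz": 52,"claw": -1},
    {"tx": 0,"ty": 0,"tz": 0,"rx": 0,"ry": 0,"rz": 56,"claw": -1}
  ]
}}

```text
t: 11.43
position: [0.5638, -0.0934, 0.2463]
eef_rot: [[-0.336, 0.942, -0.001], [0.942, 0.336, -0.001], [-0.0, -0.001, -1.0]]
ft_force: [-1.9, -1.2, 0.4]
finger_gap: 0.0231
```

```bash
python3 -c "
from h import *
st();c=shot('top','t9',(295,165,395,225),8);c=shot('side','s9',(290,160,390,235),8)"
```

```text
t 11.43 p [ 0.5638 -0.0934  0.2463] yaw 109.64 z [-6.e-04 -6.e-04 -1.e+00] F [-1.91 -1.2   0.42] M [-0.165  0.51   0.371] gap 0.0231 q6 1.06
```

View pics/t9.png

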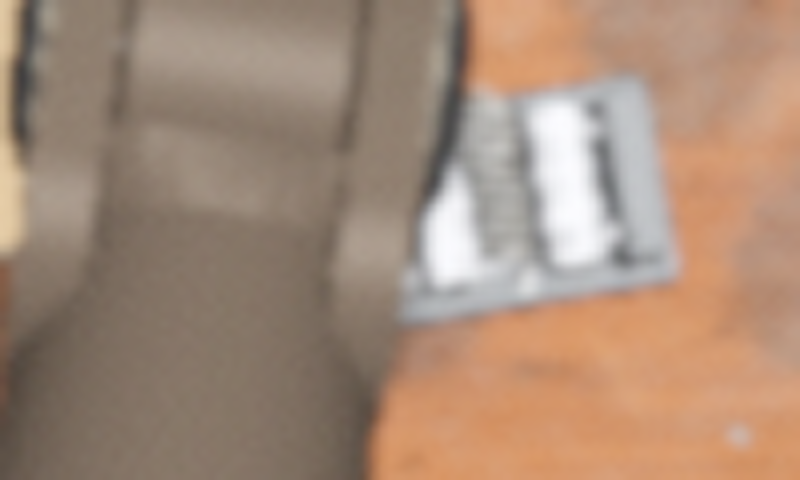

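View pics/s9.png

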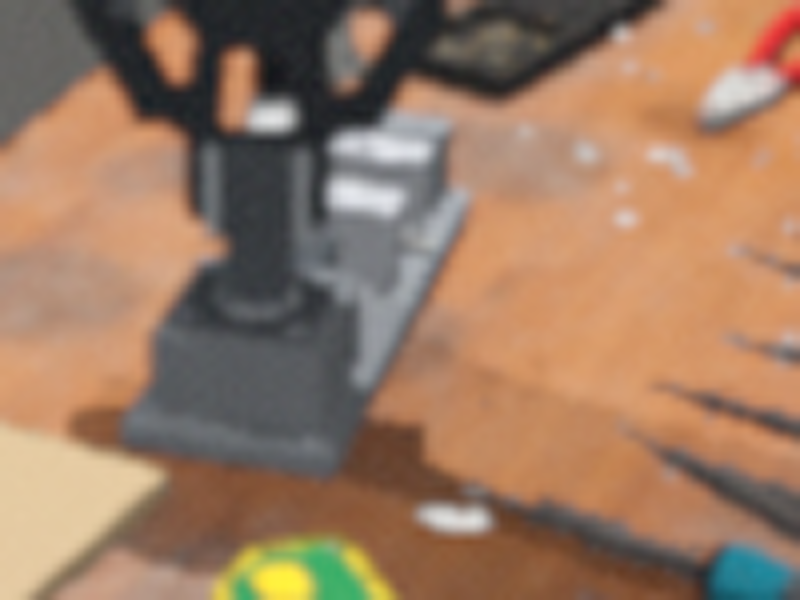

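Still free-running (0.371 N·m), with the coil now being pushed towards the sprung jaw. Smaller steps from here.

Request:
{"op": "send_rows", "data": {
  "targets": [
    {"tx": 0,"ty": 0,"tz": 0,"rx": 0,"ry": 0,"rz": 4,"claw": -1},
    {"tx": 0,"ty": 0,"tz": 0,"rx": 0,"ry": 0,"rz": 8,"claw": -1},
    {"tx": 0,"ty": 0,"tz": 0,"rx": 0,"ry": 0,"rz": 12,"claw": -1}
  ]
}}

```text
t: 11.78
position: [0.5638, -0.0934, 0.2463]
eef_rot: [[-0.137, 0.991, -0.001], [0.991, 0.137, -0.001], [-0.0, -0.001, -1.0]]
ft_force: [-2.4, -1.4, 1.4]
finger_gap: 0.0231
```

```bash
python3 -c "
from h import *
st()"
```

```text
t 11.78 p [ 0.5638 -0.0934  0.2463] yaw 97.89 z [-6.e-04 -6.e-04 -1.e+00] F [-2.39 -1.42  1.43] M [-0.169  0.518  0.335] gap 0.0231 q6 1.27
```

Request:
{"op": "send_rows", "data": {
  "targets": [
    {"tx": 0,"ty": 0,"tz": 0,"rx": 0,"ry": 0,"rz": 3,"claw": -1},
    {"tx": 0,"ty": 0,"tz": 0,"rx": 0,"ry": 0,"rz": 6,"claw": -1}
  ]
}}

```text
t: 11.95
position: [0.5638, -0.0934, 0.2463]
eef_rot: [[-0.035, 0.999, -0.001], [0.999, 0.035, -0.001], [-0.001, -0.001, -1.0]]
ft_force: [-2.0, -0.6, 0.6]
finger_gap: 0.0236
```

```bash
python3 -c "
from h import *
st();c=shot('top','t10',(295,165,395,225),8);c=shot('side','s10',(310,160,370,205),12)"
```

```text
t 11.95 p [ 0.5638 -0.0934  0.2463] yaw 92.03 z [-6.e-04 -5.e-04 -1.e+00] F [-2.05 -0.64  0.57] M [-0.192  0.495  0.376] gap 0.0236 q6 1.37
```

View pics/t10.png

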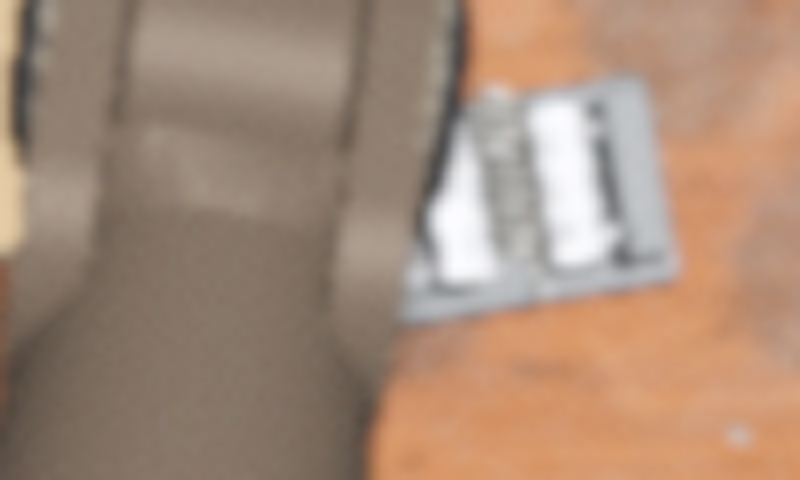

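Request:
{"op": "send_rows", "data": {
  "targets": [
    {"tx": 0,"ty": 0,"tz": 0,"rx": 0,"ry": 0,"rz": 2.5,"claw": -1},
    {"tx": 0,"ty": 0,"tz": 0,"rx": 0,"ry": 0,"rz": 5,"claw": -1}
  ]
}}

```text
t: 12.22
position: [0.5638, -0.0934, 0.2464]
eef_rot: [[0.047, 0.999, -0.001], [0.999, -0.047, -0.001], [-0.001, -0.001, -1.0]]
ft_force: [-3.2, -1.6, 0.9]
finger_gap: 0.0233
```

```bash
python3 -c "
from h import *
st()"
```

```text
t 12.22 p [ 0.5638 -0.0934  0.2464] yaw 87.28 z [-6.e-04 -6.e-04 -1.e+00] F [-3.15 -1.64  0.89] M [-0.211  0.496  0.46 ] gap 0.0233 q6 1.45
```

Torque is up to 0.46, roughly 6 N on the coil. Four degrees more.

Request:
{"op": "send_rows", "data": {
  "targets": [
    {"tx": 0,"ty": 0,"tz": 0,"rx": 0,"ry": 0,"rz": 2,"claw": -1},
    {"tx": 0,"ty": 0,"tz": 0,"rx": 0,"ry": 0,"rz": 4,"claw": -1}
  ]
}}

```text
t: 12.38
position: [0.5638, -0.0933, 0.2464]
eef_rot: [[0.113, 0.994, -0.001], [0.994, -0.113, -0.001], [-0.001, -0.0, -1.0]]
ft_force: [-1.8, -0.8, 1.1]
finger_gap: 0.0233
```

```bash
python3 -c "
from h import *
st()"
```

```text
t 12.38 p [ 0.5638 -0.0933  0.2464] yaw 83.49 z [-6.e-04 -6.e-04 -1.e+00] F [-1.84 -0.8   1.07] M [-0.202  0.559  0.557] gap 0.0233 q6 1.52
```

Request:
{"op": "send_rows", "data": {
  "targets": [
    {"tx": 0,"ty": 0,"tz": 0,"rx": 0,"ry": 0,"rz": 1.5,"claw": -1},
    {"tx": 0,"ty": 0,"tz": 0,"rx": 0,"ry": 0,"rz": 3,"claw": -1},
    {"tx": 0,"ty": 0,"tz": 0,"rx": 0,"ry": 0,"rz": 3,"claw": -1},
    {"tx": 0,"ty": 0,"tz": 0,"rx": 0,"ry": 0,"rz": 3,"claw": -1}
  ]
}}

```text
t: 12.72
position: [0.5638, -0.0933, 0.2463]
eef_rot: [[0.163, 0.987, -0.001], [0.987, -0.163, -0.001], [-0.001, -0.0, -1.0]]
ft_force: [-2.2, -0.3, 0.7]
finger_gap: 0.0233
```

```bash
python3 -c "
from h import *
st();c=shot('wrist','w11');c=shot('side','s11',(310,160,370,205),12);st()"
```

```text
t 12.72 p [ 0.5638 -0.0933  0.2463] yaw 80.65 z [-6.e-04 -7.e-04 -1.e+00] F [-2.24 -0.25  0.69] M [-0.199  0.553  0.548] gap 0.0233 q6 1.57
t 12.82 p [ 0.5638 -0.0933  0.2463] yaw 80.59 z [-7.e-04 -6.e-04 -1.e+00] F [-2.7  -1.63  0.95] M [-0.212  0.499  0.527] gap 0.0232 q6 1.57
```

View pics/w11.png

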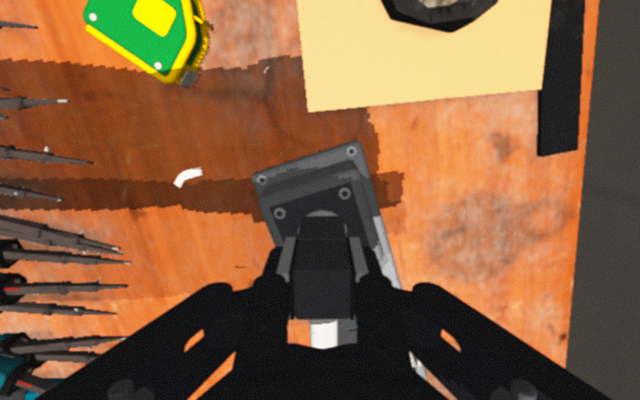

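View pics/s11.png

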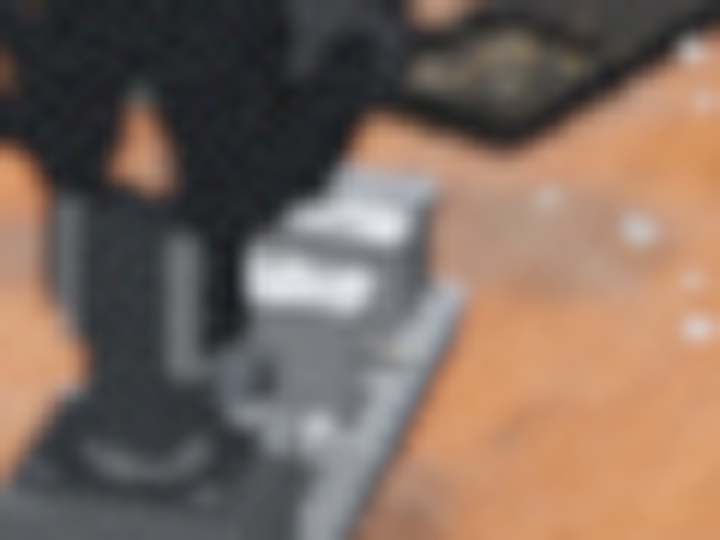

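Torque over the last steps gives contact at yaw ≈91°, and 10.4° past that is about 17 N on the coil, within 10–25 N. The side view shows the jaws closed on the coil. I'll release to shed the residual torque, regrip and lift.

Request:
{"op": "send_rows", "data": {
  "targets": [
    {"tx": 0,"ty": 0,"tz": 0,"rx": 0,"ry": 0,"rz": 0,"claw": 0.0},
    {"tx": 0,"ty": 0,"tz": 0,"rx": 0,"ry": 0,"rz": 0,"claw": 0.0},
    {"tx": 0,"ty": 0,"tz": 0,"rx": 0,"ry": 0,"rz": 0,"claw": 0.0},
    {"tx": 0,"ty": 0,"tz": 0,"rx": 0,"ry": 0,"rz": 0,"claw": 0.0}
  ]
}}

```text
t: 13.15
position: [0.564, -0.0933, 0.2464]
eef_rot: [[0.163, 0.987, 0.0], [0.987, -0.163, -0.0], [-0.0, 0.0, -1.0]]
ft_force: [-0.5, -0.8, 0.0]
finger_gap: 0.043
```

```bash
python3 -c "
from h import *
st();c=shot('wrist','w12',(220,150,420,300),4)"
```

```text
t 13.15 p [ 0.564  -0.0933  0.2464] yaw 80.6 z [ 0.e+00 -4.e-04 -1.e+00] F [-0.54 -0.75  0.05] M [-0.033  0.028  0.032] gap 0.043 q6 1.57
```

View pics/w12.png

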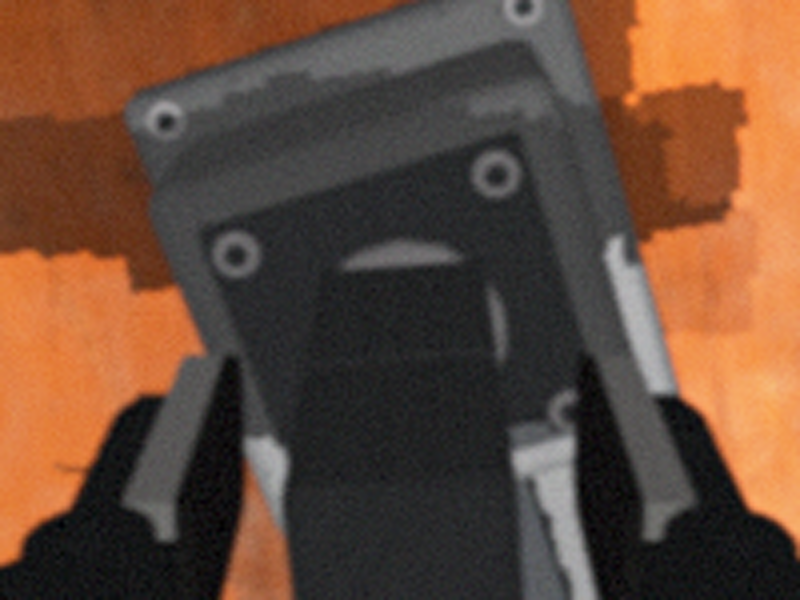

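After release the hub sits about 3° counter-clockwise to the hand (underside edge runs (330,270) to (485,262)). That is either play or slip, so I'll regrip aligned to the hub and check the running torque before trusting the clamp.

Request:
{"op": "send_rows", "data": {
  "targets": [
    {"tx": 0,"ty": 0,"tz": 0,"rx": 0,"ry": 0,"rz": -3,"claw": 0},
    {"tx": 0,"ty": 0,"tz": 0,"rx": 0,"ry": 0,"rz": -3,"claw": -1},
    {"tx": 0,"ty": 0,"tz": 0,"rx": 0,"ry": 0,"rz": -3,"claw": -1},
    {"tx": 0,"ty": 0,"tz": 0,"rx": 0,"ry": 0,"rz": -3,"claw": -1},
    {"tx": 0,"ty": 0,"tz": 0,"rx": 0,"ry": 0,"rz": -3,"claw": -1}
  ]
}}

```text
t: 13.62
position: [0.5639, -0.0933, 0.2466]
eef_rot: [[0.112, 0.994, -0.0], [0.994, -0.112, -0.0], [-0.0, -0.0, -1.0]]
ft_force: [-2.7, 1.0, 2.9]
finger_gap: 0.0233
```

```bash
python3 -c "
from h import *
st()"
```

```text
t 13.62 p [ 0.5639 -0.0933  0.2466] yaw 83.56 z [-1.e-04 -4.e-04 -1.e+00] F [-2.73  0.98  2.88] M [0.059 0.401 0.103] gap 0.0233 q6 1.52
```

Request:
{"op": "send_rows", "data": {
  "targets": [
    {"tx": 0,"ty": 0,"tz": 0,"rx": 0,"ry": 0,"rz": 1.5,"claw": -1},
    {"tx": 0,"ty": 0,"tz": 0,"rx": 0,"ry": 0,"rz": 3,"claw": -1}
  ]
}}

```text
t: 13.78
position: [0.5638, -0.0932, 0.2466]
eef_rot: [[0.165, 0.986, -0.0], [0.986, -0.165, -0.001], [-0.001, -0.0, -1.0]]
ft_force: [-0.6, -0.2, 1.1]
finger_gap: 0.0234
```

```bash
python3 -c "
from h import *
st()"
```

```text
t 13.78 p [ 0.5638 -0.0932  0.2466] yaw 80.51 z [-2.e-04 -6.e-04 -1.e+00] F [-0.56 -0.19  1.07] M [-0.032  0.209  0.63 ] gap 0.0234 q6 1.57
```

Running torque 0.63 N·m at yaw 80.5° means about 17 N on the coil, agreeing with the angle estimate. The 3° was play. Release, regrip neutral, then lift.

Request:
{"op": "send_rows", "data": {
  "targets": [
    {"tx": 0,"ty": 0,"tz": 0,"rx": 0,"ry": 0,"rz": 0,"claw": -1},
    {"tx": 0,"ty": 0,"tz": 0,"rx": 0,"ry": 0,"rz": 0,"claw": 0},
    {"tx": 0,"ty": 0,"tz": 0,"rx": 0,"ry": 0,"rz": 0,"claw": 0},
    {"tx": 0,"ty": 0,"tz": 0,"rx": 0,"ry": 0,"rz": 0,"claw": 0},
    {"tx": 0,"ty": 0,"tz": 0,"rx": 0,"ry": 0,"rz": -3,"claw": -0.2},
    {"tx": 0,"ty": 0,"tz": 0,"rx": 0,"ry": 0,"rz": -3,"claw": -1},
    {"tx": 0,"ty": 0,"tz": 0,"rx": 0,"ry": 0,"rz": -3,"claw": -1},
    {"tx": 0,"ty": 0,"tz": 0,"rx": 0,"ry": 0,"rz": -3,"claw": -1},
    {"tx": 0,"ty": 0,"tz": 0,"rx": 0,"ry": 0,"rz": -3,"claw": -1}
  ]
}}

```text
t: 14.53
position: [0.5638, -0.0932, 0.2468]
eef_rot: [[0.114, 0.994, -0.0], [0.994, -0.114, -0.001], [-0.001, 0.0, -1.0]]
ft_force: [-1.5, 0.1, 2.3]
finger_gap: 0.0235
```

```bash
python3 -c "
from h import *
st()"
```

```text
t 14.53 p [ 0.5638 -0.0932  0.2468] yaw 83.48 z [-0.e+00 -6.e-04 -1.e+00] F [-1.45  0.06  2.3 ] M [0.08  0.312 0.082] gap 0.0235 q6 1.52
```

Torque is near zero and the grip neutral. Lifting slowly.

Request:
{"op": "send_rows", "data": {
  "targets": [
    {"tx": 0,"ty": 0,"tz": -0.003,"rx": 0,"ry": 0,"rz": 0,"claw": -1},
    {"tx": 0,"ty": 0,"tz": -0.008,"rx": 0,"ry": 0,"rz": 0,"claw": -1},
    {"tx": 0,"ty": 0,"tz": -0.014,"rx": 0,"ry": 0,"rz": 0,"claw": -1},
    {"tx": 0,"ty": 0,"tz": -0.022,"rx": 0,"ry": 0,"rz": 0,"claw": -1},
    {"tx": 0,"ty": 0,"tz": -0.035,"rx": 0,"ry": 0,"rz": 0,"claw": -1},
    {"tx": 0,"ty": 0,"tz": -0.055,"rx": 0,"ry": 0,"rz": 0,"claw": -1},
    {"tx": 0,"ty": 0,"tz": -0.065,"rx": 0,"ry": 0,"rz": 0,"claw": -1},
    {"tx": 0,"ty": 0,"tz": -0.065,"rx": 0,"ry": 0,"rz": 0,"claw": -1}
  ]
}}

```text
t: 15.2
position: [0.5644, -0.0933, 0.3145]
eef_rot: [[0.114, 0.993, 0.004], [0.993, -0.114, -0.001], [-0.001, 0.004, -1.0]]
ft_force: [0.2, -0.7, -4.1]
finger_gap: 0.0236
```

```bash
python3 -c "
from h import *
st();goal([.472,.2033,.305],83.5)
c=shot('top','t13',(295,165,395,225),8)"
```

```text
t 15.2 p [ 0.5644 -0.0933  0.3145] yaw 83.46 z [ 0.004  -0.0012 -1.    ] F [ 0.15 -0.67 -4.08] M [ 0.041 -0.056 -0.004] gap 0.0236 q6 1.52
row t [ 0.2841 -0.1257  0.0087] r [ 0.24  0.04 -0.04]  len 0.311
```

View pics/t13.png

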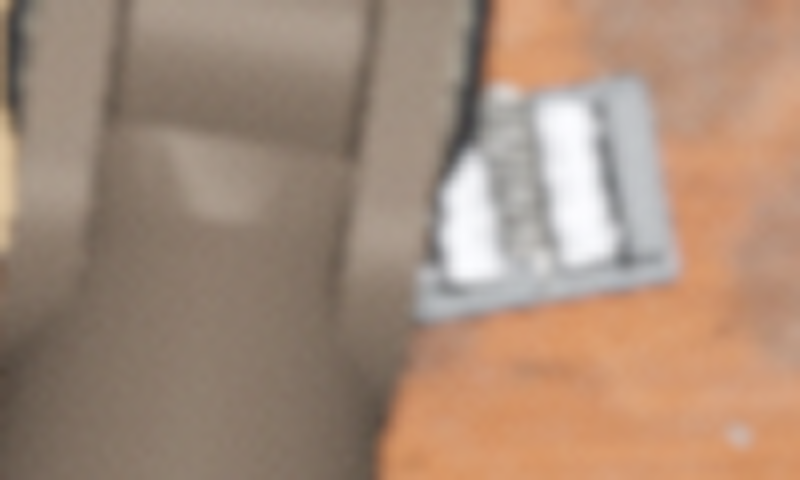

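The crank is off the shaft. The sprung jaw's edge has shifted from about 530 to 537 in the crop (≈2.7 mm, or 16 N), which agrees. Moving to the stand.

Request:
{"op": "send_rows", "data": {
  "targets": [
    {"tx": 0.284,"ty": -0.126,"tz": 0.008,"rx": 0.2,"ry": 0,"rz": 0,"claw": -1},
    {"tx": 0.284,"ty": -0.126,"tz": 0.008,"rx": 0.2,"ry": 0,"rz": 0,"claw": -1},
    {"tx": 0.284,"ty": -0.126,"tz": 0.008,"rx": 0.2,"ry": 0,"rz": 0,"claw": -1},
    {"tx": 0.284,"ty": -0.126,"tz": 0.008,"rx": 0.2,"ry": 0,"rz": 0,"claw": -1},
    {"tx": 0.284,"ty": -0.126,"tz": 0.008,"rx": 0.2,"ry": 0,"rz": 0,"claw": -1},
    {"tx": 0.284,"ty": -0.126,"tz": 0.008,"rx": 0.2,"ry": 0,"rz": 0,"claw": -1},
    {"tx": 0.284,"ty": -0.126,"tz": 0.008,"rx": 0.2,"ry": 0,"rz": 0,"claw": -1},
    {"tx": 0.284,"ty": -0.126,"tz": 0.008,"rx": 0.2,"ry": 0,"rz": 0,"claw": -1},
    {"tx": 0.284,"ty": -0.126,"tz": 0.008,"rx": 0.2,"ry": 0,"rz": 0,"claw": -1},
    {"tx": 0.284,"ty": -0.126,"tz": 0.008,"rx": 0.2,"ry": 0,"rz": 0,"claw": -1}
  ]
}}

```text
t: 16.08
position: [0.4705, 0.2042, 0.3032]
eef_rot: [[0.111, 0.994, -0.003], [0.994, -0.111, -0.002], [-0.002, -0.002, -1.0]]
ft_force: [0.3, -0.5, -3.4]
finger_gap: 0.0233
```

```bash
python3 -c "
from h import *
st();goal([.472,.2033,.25],83.5)"
```

```text
t 16.08 p [0.4705 0.2042 0.3032] yaw 83.61 z [-0.0025 -0.0016 -1.    ] F [ 0.26 -0.54 -3.42] M [0.009 0.004 0.036] gap 0.0233 q6 2.09
row t [-0.0007  0.0017  0.0532] r [-0.13  0.1   0.11]  len 0.053
```

Request:
{"op": "send_rows", "data": {
  "targets": [
    {"tx": -0.0007,"ty": 0.0017,"tz": 0.03,"rx": -0.1,"ry": 0.1,"rz": 0,"claw": -1},
    {"tx": -0.0007,"ty": 0.0017,"tz": 0.05,"rx": -0.1,"ry": 0.1,"rz": 0,"claw": -1},
    {"tx": -0.0007,"ty": 0.0017,"tz": 0.061,"rx": -0.1,"ry": 0.1,"rz": 0,"claw": -1},
    {"tx": -0.0007,"ty": 0.0017,"tz": 0.061,"rx": -0.1,"ry": 0.1,"rz": 0,"claw": -1},
    {"tx": -0.0007,"ty": 0.0017,"tz": 0.061,"rx": -0.1,"ry": 0.1,"rz": 0,"claw": -1}
  ]
}}

```text
t: 16.5
position: [0.4721, 0.2024, 0.2419]
eef_rot: [[0.113, 0.994, -0.002], [0.994, -0.113, -0.001], [-0.001, -0.002, -1.0]]
ft_force: [-0.3, 1.0, -2.7]
finger_gap: 0.0234
```

```bash
python3 -c "
from h import *
st();goal([.472,.2033,.209],83.5)
c=shot('wrist','w14',(220,150,420,300),4);c=shot('side','s14',(260,220,360,295),8)"
```

```text
t 16.5 p [0.4721 0.2024 0.2419] yaw 83.54 z [-2.e-03 -7.e-04 -1.e+00] F [-0.35  0.98 -2.74] M [-0.021  0.     0.008] gap 0.0234 q6 2.09
row t [ 0.0009 -0.0001  0.0329] r [-0.11  0.05  0.04]  len 0.033
```

View pics/w14.png

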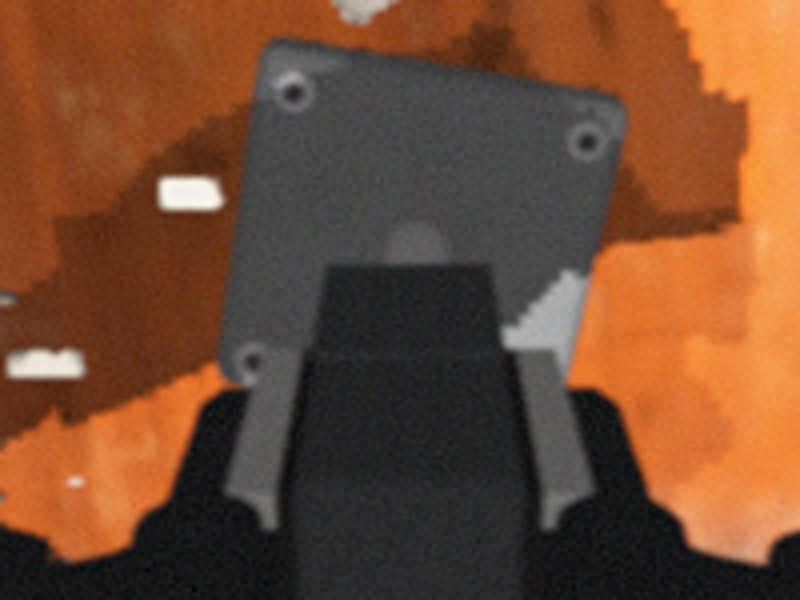

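View pics/s14.png

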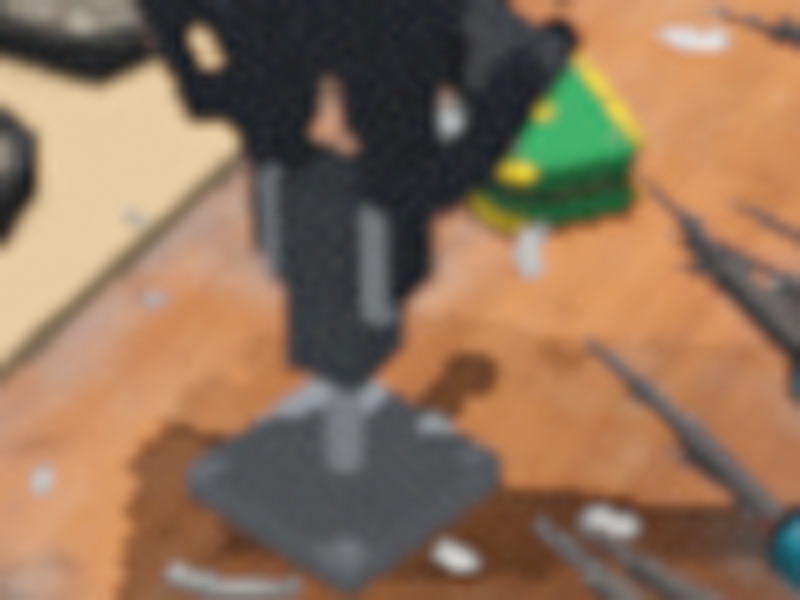

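Post is at col 418 against hub centre about 410 in the wrist crop (≈1 mm). The side view has both at about 345. A slight correction along tool y, then descending gently.

Request:
{"op": "send_rows", "data": {
  "targets": [
    {"tx": 0.0009,"ty": 0.0007,"tz": 0.005,"rx": -0.1,"ry": 0,"rz": 0,"claw": -1},
    {"tx": 0.0009,"ty": 0.0007,"tz": 0.01,"rx": -0.1,"ry": 0,"rz": 0,"claw": -1},
    {"tx": 0.0009,"ty": 0.0007,"tz": 0.013,"rx": -0.1,"ry": 0,"rz": 0,"claw": -1},
    {"tx": 0.0009,"ty": 0.0007,"tz": 0.016,"rx": -0.1,"ry": 0,"rz": 0,"claw": -1}
  ]
}}

```text
t: 16.93
position: [0.4735, 0.2038, 0.2272]
eef_rot: [[0.112, 0.994, 0.003], [0.994, -0.112, 0.0], [0.001, 0.003, -1.0]]
ft_force: [0.1, 0.1, -4.2]
finger_gap: 0.023
```

```bash
python3 -c "
from h import *
st()"
```

```text
t 16.93 p [0.4735 0.2038 0.2272] yaw 83.56 z [ 2.8e-03  4.0e-04 -1.0e+00] F [ 0.05  0.1  -4.25] M [-0.013  0.074 -0.01 ] gap 0.023 q6 2.09
```

Request:
{"op": "send_rows", "data": {
  "targets": [
    {"tx": 0,"ty": -0.0005,"tz": 0.004,"rx": -0.1,"ry": 0,"rz": 0,"claw": -1},
    {"tx": 0,"ty": -0.0005,"tz": 0.008,"rx": -0.1,"ry": 0,"rz": 0,"claw": -1},
    {"tx": 0,"ty": -0.0005,"tz": 0.012,"rx": -0.1,"ry": 0,"rz": 0,"claw": -1},
    {"tx": 0,"ty": -0.0005,"tz": 0.015,"rx": -0.1,"ry": 0,"rz": 0,"claw": -1},
    {"tx": 0,"ty": -0.0005,"tz": 0.0175,"rx": -0.1,"ry": 0,"rz": 0,"claw": -1},
    {"tx": 0,"ty": -0.0005,"tz": 0.0185,"rx": -0.1,"ry": 0,"rz": 0,"claw": -1}
  ]
}}

```text
t: 17.43
position: [0.4729, 0.2039, 0.2088]
eef_rot: [[0.112, 0.994, 0.004], [0.994, -0.112, 0.0], [0.001, 0.004, -1.0]]
ft_force: [-2.5, -0.6, 7.4]
finger_gap: 0.0237
```

```bash
python3 -c "
from h import *
st()"
```

```text
t 17.43 p [0.4729 0.2039 0.2088] yaw 83.57 z [ 4.3e-03  3.0e-04 -1.0e+00] F [-2.54 -0.63  7.41] M [-0.263  0.866 -0.014] gap 0.0237 q6 2.09
```

Bottomed out at z 0.2088 with a light 11 N, matching the expected height. Opening, then rising once the fingers are clear.

Request:
{"op": "send_rows", "data": {
  "targets": [
    {"tx": 0,"ty": 0,"tz": 0,"rx": 0,"ry": 0,"rz": 0,"claw": 0.2},
    {"tx": 0,"ty": 0,"tz": 0,"rx": 0,"ry": 0,"rz": 0,"claw": 0.5},
    {"tx": 0,"ty": 0,"tz": 0,"rx": 0,"ry": 0,"rz": 0,"claw": 1},
    {"tx": 0,"ty": 0,"tz": 0,"rx": 0,"ry": 0,"rz": 0,"claw": 1},
    {"tx": 0,"ty": 0,"tz": 0,"rx": 0,"ry": 0,"rz": 0,"claw": 1},
    {"tx": 0,"ty": 0,"tz": 0,"rx": 0,"ry": 0,"rz": 0,"claw": 1}
  ]
}}

```text
t: 17.93
position: [0.473, 0.2039, 0.2089]
eef_rot: [[0.112, 0.994, 0.005], [0.994, -0.112, 0.0], [0.001, 0.004, -1.0]]
ft_force: [-0.8, 0.2, 0.3]
finger_gap: 0.0855
```

```bash
python3 -c "
from h import *
st()"
```

```text
t 17.93 p [0.473  0.2039 0.2089] yaw 83.57 z [ 4.6e-03  4.0e-04 -1.0e+00] F [-0.84  0.21  0.25] M [-0.023 -0.011 -0.027] gap 0.0855 q6 2.09
```

Request:
{"op": "send_rows", "data": {
  "targets": [
    {"tx": 0,"ty": 0,"tz": -0.01,"rx": 0,"ry": 0,"rz": 0,"claw": 1},
    {"tx": 0,"ty": 0,"tz": -0.03,"rx": 0,"ry": 0,"rz": 0,"claw": 1},
    {"tx": 0,"ty": 0,"tz": -0.06,"rx": 0,"ry": 0,"rz": 0,"claw": 1},
    {"tx": 0,"ty": 0,"tz": -0.095,"rx": 0,"ry": 0,"rz": 0,"claw": 1},
    {"tx": 0,"ty": 0,"tz": -0.13,"rx": 0,"ry": 0,"rz": 0,"claw": 1},
    {"tx": -0.03,"ty": 0,"tz": -0.16,"rx": 0,"ry": 0,"rz": 0,"claw": 1},
    {"tx": -0.06,"ty": -0.02,"tz": -0.18,"rx": 0,"ry": 0,"rz": 0,"claw": 1},
    {"tx": -0.08,"ty": -0.05,"tz": -0.19,"rx": 0,"ry": 0,"rz": 0,"claw": 1},
    {"tx": -0.08,"ty": -0.08,"tz": -0.19,"rx": 0,"ry": 0,"rz": 0,"claw": 1},
    {"tx": -0.08,"ty": -0.08,"tz": -0.19,"rx": 0,"ry": 0,"rz": 0,"claw": 1}
  ]
}}

```text
t: 18.77
position: [0.3798, 0.1322, 0.4008]
eef_rot: [[0.113, 0.994, 0.006], [0.994, -0.113, 0.002], [0.002, 0.006, -1.0]]
ft_force: [0.3, 0.3, -0.7]
finger_gap: 0.0852
```

```bash
python3 -c "
from h import *
st();c=shot('top','t15',(170,140,490,260),2.5);shot('side','s15',(250,150,370,310),3.7);shot('top','t15b',(295,165,395,225),8);shot('wrist','w15');shot('top','t15c',(180,165,280,245),7)"
```

```text
t 18.77 p [0.3798 0.1322 0.4008] yaw 83.52 z [ 0.006   0.0016 -1.    ] F [ 0.28  0.34 -0.67] M [0.006 0.002 0.034] gap 0.0852 q6 2.02
```

View pics/t15.png

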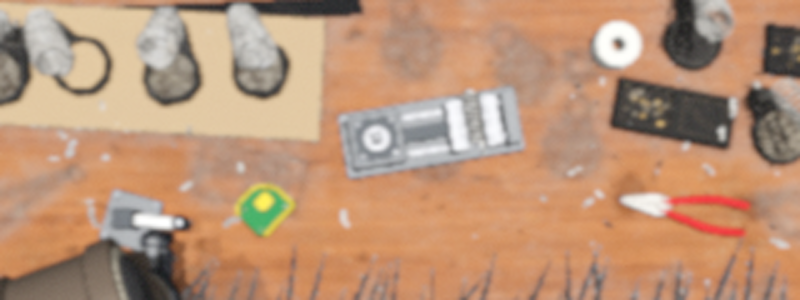

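View pics/s15.png

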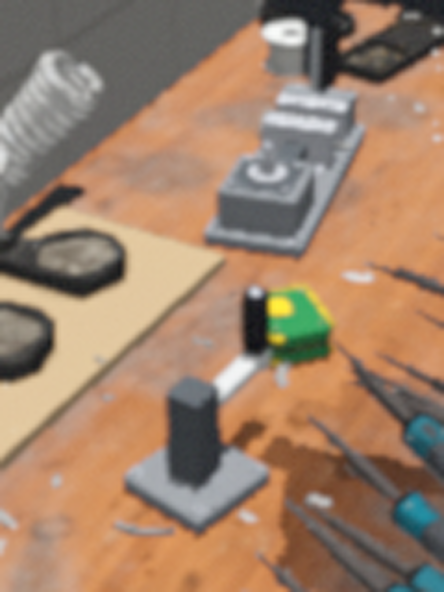

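View pics/t15b.png

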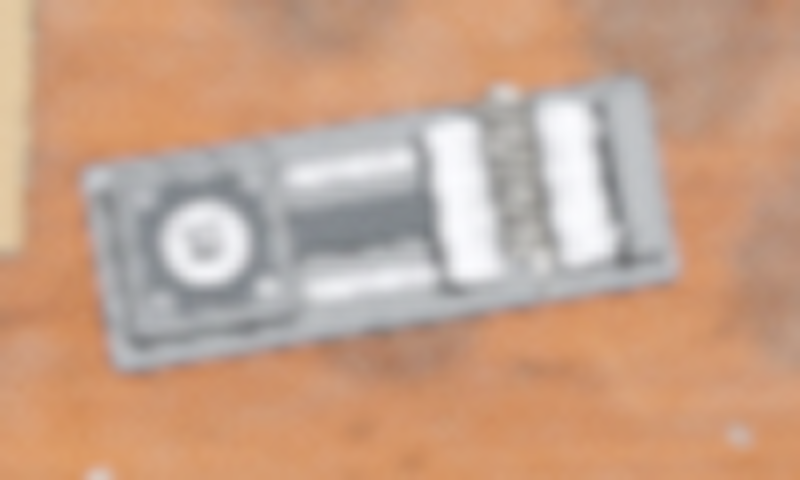

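View pics/t15c.png

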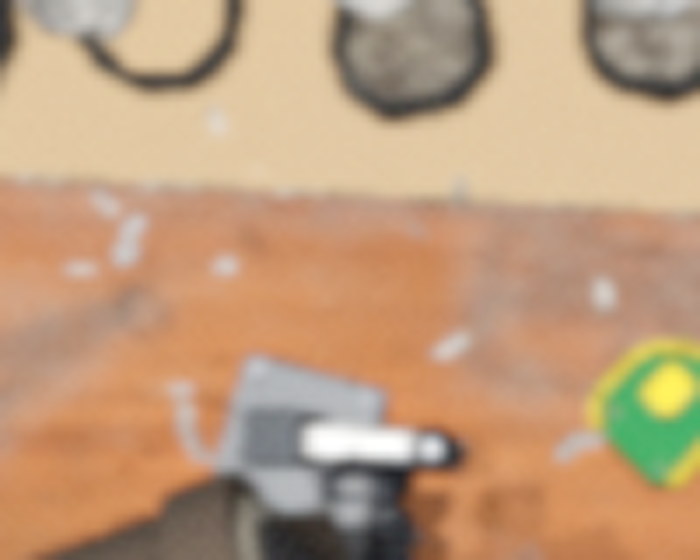

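The crank stands upright on the post with its hub down to the foot height, and the coil is level between the closed jaws. The sprung jaw has given about 3 mm. Tape, cutters and reel are where they were, and the arm is clear. Handing in.

```bash
python3 -c "
from h import *
print(order.finish_job());st()"
```

```text
the job is handed in; nothing more can be done
None
the job is handed in; nothing more can be done
```

The job is handed in. The coil is clamped, the crank is back on its stand, and by my last checks every condition was met; the hand-in gives no verdict.

- **Fitting:** I read the square's angle from the wrist camera and lowered the crank straight onto the shaft. It dropped to full depth (TCP at z 0.2463, as predicted) with about 8 N of bearing force and no forcing.
- **Winding:** I turned the crank by its hub, about 174° clockwise. Torque stayed near 0.36 N·m until the coil touched both jaws.
- **Clamping force:** The estimate is about 17 N, within the 10 to 25 N band. Running torque was 0.63 N·m at the end. Angle past contact and the sprung jaw's shift in the top view (about 3 mm, read from a blurry image) gave 16 to 18 N.
- **Return:** I lifted the crank off and set it down on the post at the expected height, with a light 11 N at the bottom. The hand was then withdrawn well clear.

The last pictures show the crank upright and fully down, the coil level in the jaws, and the cutters, reel and tape measure where they were. The run took about 19 s of the 72 s allowed.

Three things did not go exactly as expected:
- My first move call was refused, apparently because it left out `rx` and `ry`; the arm did not move.
- After winding, the released crank sat about 3° off the hand. I regripped and wound back to the same angle; the torque confirmed the clamp, so I took it as play on the shaft.
- The wrist camera disagreed with the fixed cameras by 1 to 2 mm.

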